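# Put the washed storage jars' lids back on

## Robot

A 6-joint arm with a two-finger parallel gripper is mounted at the origin on a cart in front of the work surface, level with it; the furniture and walls round the work are solid. World frame = base frame: x ahead of the robot, y to its left, z up, the work surface at z = 0. Lengths are in m, angles in rad, forces in N, time in s.
With the tool pointing down it reaches from about 0.4 to 0.925 m from the base axis. Payload 12.5 kg.
Tool frame: the origin (TCP) lies at the centre of the arm's flange, where the gripper is bolted on; the fingertips stand 190 mm ahead of it and the grasp point (between the pads) lies 171 mm ahead of it; z points along the fingers, y is the direction in which the jaws open and shut (so a half turn about z gives the same grasp; the last joint's range is limited). The gripper opens to 95 mm and grips with 3 to 60 N. Pads are 20 mm wide; open, the fingers measure 119 mm over their backs; the gripper's body (75 mm by 180 mm) begins 59 mm behind the grasp point.
Start: joints at [1.019, 0.491, 1.559, -0, 1.092, -0.106], TCP at [0.269, 0.564, 0.405] pointing down, gripper open.
Joint ranges: [-3.1, 3.1], [-0.84, 2.19], [0.05, 2.79], [-1.13, 4.28], [0.06, 2.93], [-2.69, 2.69]. Speed limits (rad/s): [2.22, 2.22, 2.79, 3.14, 3.14, 3.14].

## Interface

Orientations are given as a unit quaternion [x, y, z, w].
In Python, from cell import manip, optics, job gives the robot as it stands.
- The arm moves only by the tool arm_command, never from a script. Its argument "steps" is one flat list of numbers, 4 for each row, row after row: the shift along the world's x, y, z in mm, then the turn about the world's z in rad. In form: [x, y, z, yaw, x, y, z, yaw, ...]. A call has exactly 8 rows; each row is the pose to reach, as a shift and turn from the pose commanded when the call began; what a row does not reach only later rows make up. A row lasts 1/12 s, in which the tool goes at most 41.7 mm and 7.16 degrees, less where a joint would pass 70% of its speed; a pose out of reach is approached as far as the arm can. A call with a gripper value outside its range is refused whole. "gripper" is the opening, from 0 (shut) to 1 (fully open), set as the call begins (left out, the last holds). The fingers move at their own pace and stop on an object; "force" is the grip in N (left out, the last holds). Time passes only in rows, so rows that repeat a pose let the fingers close, or fill a call up. It gives the time, the measured TCP pose, the force and the opening at its end, in the units of the state.
- manip.sense(): the state, without advancing time (a new reading comes with each control period).
- optics.get_image(name): name is "scene" or "top"; returns a dict with "img" (400x640x3 uint8, blue, green, red), "fx", "fy", "cx", "cy" (pixels), "rvec" (rotation vector, rad) and "tvec" (3), from world to camera coordinates, as OpenCV has them. Camera axes: x right, y down, z forward; pixel columns grow to the right and rows downward; lengths in m; the calibration is good to about 2 mm. A picture is of the moment at which its call begins. There is no depth.
- job.close_job(): hands the job in, once; it reports no verdict.
The state is a dict: "clock": time; "qpos": joint angles; "joint_velocities": joint speeds; "joint_torque": joint torques, N m; "position": TCP position; "ee_rot": TCP orientation; "force": force on the tool from outside, world axes, zero at the start; "wrist_torque": the same for the moment, N m; "opening": finger opening in m.
Only numpy, scipy, OpenCV 4.12 (cv2) and the standard library are available. Lean on these libraries where they do the work, as an engineer would, in place of code of your own. Each camera call takes 0.05 s, during which the arm holds its last target.

## Task

The stoneware storage jars have been washed and stand open on the worktop, with their wooden lids lying in front of them. Put each lid on the jar whose mouth it fits, fully home, so that it lies flat on the rim. Set the lids down rather than dropping them, leave the jars standing where they are, and do not disturb the mug or the pepper shaker.

Things in the scene. Friction and masses are not known exactly. Their poses are not given: they have to be found in the camera images.
- big_round_lid: Wooden lid of the large round jar, lying plug down. Plate 10 mm thick, 112 mm in diameter; on it a round knob, 26 mm diameter, 32 mm high; under it a tapered plug with pale seal, 12 mm deep, 80 mm across at its foot, 93 mm at the plate. Origin: centre of the plug's underside; z up through the knob; plate top at z = 22 mm, knob top at z = 54 mm; yaw does not matter. About 130 g.
- small_round_lid: Wooden lid of the small round jar, lying plug down. Plate 10 mm thick, 76 mm in diameter; on it a round knob, 26 mm diameter, 32 mm high; under it a tapered plug with pale seal, 12 mm deep, 44 mm across at its foot, 57 mm at the plate. Origin: centre of the plug's underside; z up through the knob; plate top at z = 22 mm, knob top at z = 54 mm; yaw does not matter. About 70 g.
- square_lid: Wooden lid of the square jar, lying plug down. Plate 10 mm thick, 90 x 90 mm with rounded corners; on it a round knob, 26 mm diameter, 32 mm high; under it a tapered plug with pale seal, 12 mm deep, 58 mm wide at its foot, 71 mm at the plate. Origin: centre of the plug's underside; z up through the knob; plate top at z = 22 mm, knob top at z = 54 mm; x, y along its sides, fits at any quarter turn. About 100 g.
- oblong_lid: Wooden lid of the oblong butter box, lying plug down. Plate 10 mm thick, 136 x 88 mm with rounded corners; on it a round knob, 26 mm diameter, 32 mm high; under it a tapered plug with pale seal, 12 mm deep, 104 x 56 mm at its foot, 117 x 69 mm at the plate. Origin: centre of the plug's underside; z up through the knob; plate top at z = 22 mm, knob top at z = 54 mm; y along the long sides, fits either way round. About 120 g.
- big_round_jar: Large round jar, open, of grey glazed stoneware, pale inside, loose on the worktop: 112 mm outside diameter, 100 mm mouth, 82 mm high, walls 6 mm. Origin: centre of its underside; z up; round, yaw does not matter. With its lid fully home the plate rests flat on the rim and the lid's origin is 70 mm above the jar's origin. About 750 g.
- small_round_jar: Small round jar, open, of grey glazed stoneware, pale inside, loose on the worktop: 76 mm outside diameter, 64 mm mouth, 72 mm high, walls 6 mm. Origin: centre of its underside; z up; round, yaw does not matter. With its lid fully home the plate rests flat on the rim and the lid's origin is 60 mm above the jar's origin. About 400 g.
- square_jar: Square jar, open, of grey glazed stoneware, pale inside, loose on the worktop: 90 x 90 mm outside, 78 x 78 mm mouth, 78 mm high, walls 6 mm. Origin: centre of its underside; z up; x and y along its sides. With its lid fully home the plate rests flat on the rim and the lid's origin is 66 mm above the jar's origin. About 600 g.
- oblong_jar: Oblong butter box, low, open, of grey glazed stoneware, pale inside, loose on the worktop: 136 x 88 mm outside, 124 x 76 mm mouth, 60 mm high, walls 6 mm. Origin: centre of its underside; z up; y along its long sides, x along its short sides. With its lid fully home the plate rests flat on the rim and the lid's origin is 48 mm above the jar's origin. About 600 g.
- coffee_mug: White mug with handle, 92 mm across, 95 mm high, standing behind the jars; a bystander to leave alone. Origin: at its underside.
- pepper_shaker: Pepper shaker with a grey cap, 44 mm in diameter, 90 mm high, a bystander to leave alone. Origin: centre of its underside, z up. It stands in front of the fixed black air fryer, which is 340 mm high and fills x = 0.65 to 0.94 m, y = -0.33 to -0.05 m (its drawer handle comes out to x = 0.60 m, up to 185 mm high): keep the arm clear of that too.

How it is judged:
By the outcome, as a careful person would: the job done as asked, in the order asked, and still so for the second after the job is handed in, with the robot touching nothing.
It also fails if it takes over 102 s, if anything falls off the work surface, if the arm or the gripper's body presses on something with over 40 N, if the wrist force passes 120 N, or if a joint passes its speed limit or range.

## Working session

There is one attempt and no reset: what is moved stays moved. The work goes in short steps, Python scripts to look and compute and a tool call to move; the robot and the scene stay as the last step left them, time stands still between calls to the robot, and variables do not carry over. Pictures are saved under pics/ and viewed, and the job is handed in when it is done.

Besides the shell and the picture viewer there is one more tool, called after "Request:" by a JSON object that holds its "method" and its "body". arm_command: Moves the arm, as the interface text tells. Its arguments: {"type":"object","properties":{"steps":{"type":"array","items":{"type":"number"}},"gripper":{"type":"number"},"force":{"type":"number"}},"required":["steps"]}

```bash
mkdir -p pics; ls; python3 - <<'E'
from cell import manip, optics, job
import cv2
for n in("scene","top"):
    d=optics.get_image(n); cv2.imwrite(f"pics/{n}0.png",d["img"]); print(n,d["fx"],d["fy"],d["cx"],d["cy"],d["rvec"],d["tvec"])
s=manip.sense();print(s)
E
```

```text
pics
scene 418.30865139260237 418.30865139260237 316.6036973380501 199.03006563703306 [ 2.05630103 -1.10034915  0.4970796 ] [-0.312714    0.33321238  0.92415384]
top 379.4370377849808 379.4370377849808 325.52578130305335 199.9308458431072 [ 2.15484203 -2.13274587  0.15605347] [-0.01350343  0.57483331  1.12528884]
{'clock': 0.1, 'qpos': array([ 1.01944719e+00,  4.91483328e-01,  1.55938732e+00,  3.15750726e-05,
        1.09169430e+00, -1.05598162e-01]), 'joint_velocities': array([-0.00069812, -0.0004422 , -0.00123163,  0.00174355, -0.00030971,
       -0.00017509]), 'joint_torque': array([ 1.73257333e-03, -6.13625765e+01, -2.58604914e+01,  6.93385187e-02,
        4.70797322e-02, -1.11124016e-04]), 'position': array([0.26942091, 0.56391601, 0.40423041]), 'ee_rot': array([ 2.21041976e-01,  9.75264174e-01, -4.55633799e-04, -1.70086869e-04]), 'force': array([-0.77520801,  0.00757819, -0.15427393]), 'wrist_torque': array([ 0.03569364, -0.02118695, -0.01187117]), 'opening': 0.09490982262039965}
```

View pics/scene0.png

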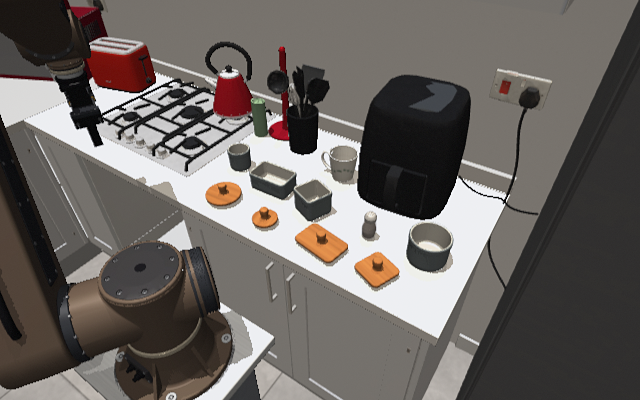

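View pics/top0.png

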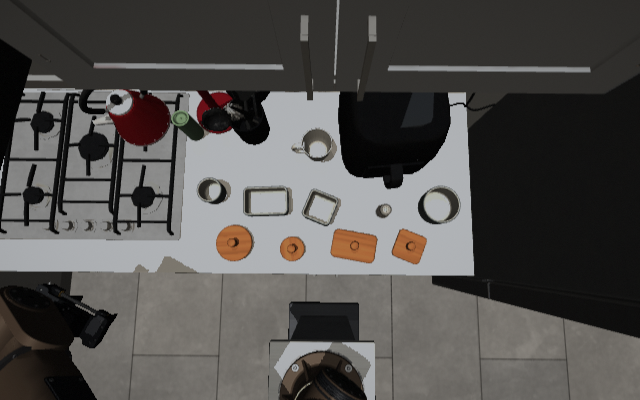

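The scene view shows four orange lids at about (223,194), (264,217), (321,242) and (377,268). Four grey jars are at (239,156), (273,179), (313,198) and (430,245). In the top view the lids are at (235,243), (292,248), (354,246) and (409,246). The jars are at (211,190) small, (267,200) oblong, (321,207) square and (439,204) big, with the shaker at (384,210) and the mug at (318,145). Next I'll zoom in.

```bash
python3 - <<'E'
import cv2,numpy as np
a=cv2.imread("pics/top0.png")[170:275,190:470]; cv2.imwrite("pics/topz.png",cv2.resize(a,None,fx=2.85,fy=2.85,interpolation=cv2.INTER_CUBIC))
a=cv2.imread("pics/scene0.png")[130:295,195:465]; cv2.imwrite("pics/scenez.png",cv2.resize(a,None,fx=2.9,fy=2.9,interpolation=cv2.INTER_CUBIC))
E
```

```text
(no output)
```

View pics/topz.png

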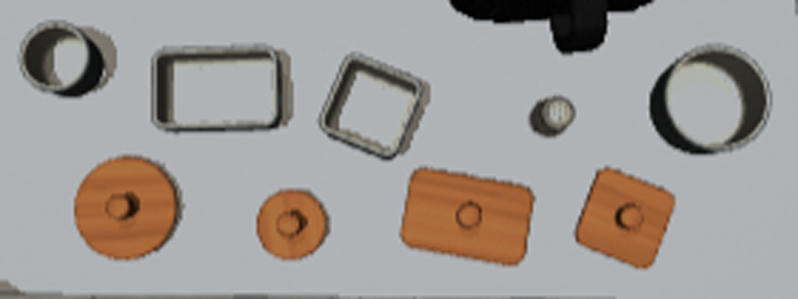

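View pics/scenez.png

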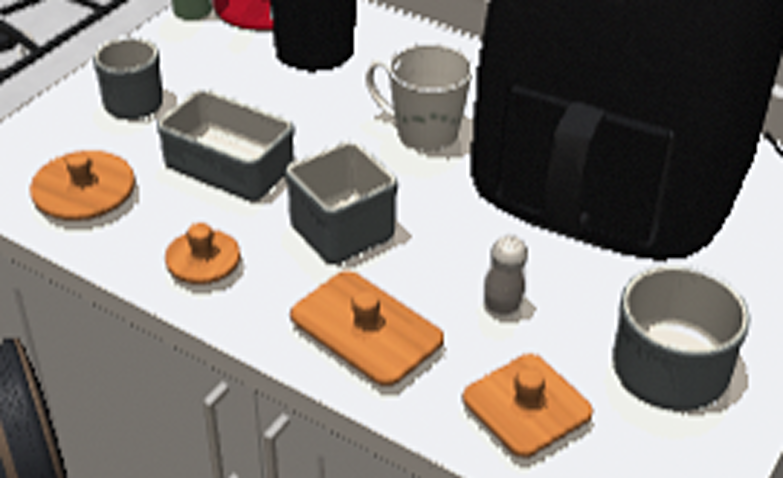

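```bash
python3 - <<'E'
import cv2,numpy as np
def tiles(f,cs,w,out,k=8):
    im=cv2.imread(f);T=[]
    for (u,v) in cs:
        a=im[v-w:v+w,u-w:u+w]; b=cv2.resize(a,(2*w*k,2*w*k),interpolation=cv2.INTER_NEAREST)
        for i in range(0,2*w,5):
            cv2.putText(b,str(u-w+i),(i*k,8),0,.3,(0,0,255),1);cv2.putText(b,str(v-w+i),(0,i*k+8),0,.3,(255,0,0),1)
            cv2.line(b,(i*k,0),(i*k,4),(0,0,255),1);cv2.line(b,(0,i*k),(4,i*k),(0,0,255),1)
        T.append(b)
    cv2.imwrite(out,np.vstack([np.hstack(T[:2]),np.hstack(T[2:])]))
tiles("pics/top0.png",[(212,190),(267,200),(321,207),(439,204)],25,"pics/tj.png",6)
tiles("pics/scene0.png",[(239,156),(273,179),(313,198),(430,245)],25,"pics/sj.png",6)
E
```

```text
(no output)
```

View pics/tj.png

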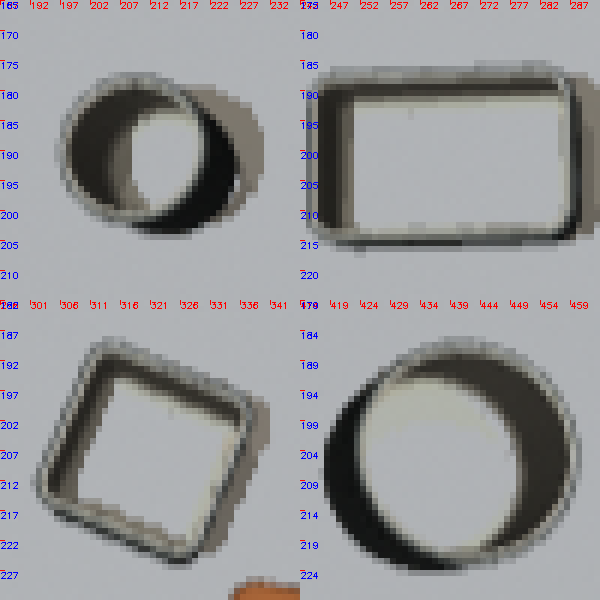

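View pics/sj.png

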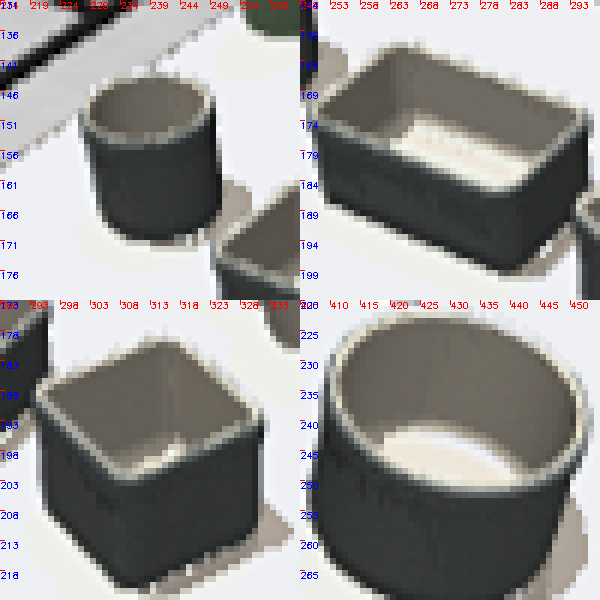

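```bash
python3 - <<'E'
import cv2,numpy as np
def tiles(f,cs,w,h,out,k=12):
    im=cv2.imread(f);T=[]
    for (u,v) in cs:
        a=im[v-h:v+h,u-w:u+w]; b=cv2.resize(a,(2*w*k,2*h*k),interpolation=cv2.INTER_NEAREST)
        for i in range(0,2*w):
            if (u-w+i)%5==0:
                x=int((i+.5)*k); cv2.putText(b,str(u-w+i),(x,10),0,.35,(0,0,255),1); cv2.line(b,(x,0),(x,2*h*k),(0,0,255),1)
        for i in range(0,2*h):
            if (v-h+i)%5==0:
                y=int((i+.5)*k); cv2.putText(b,str(v-h+i),(0,y),0,.35,(255,0,0),1); cv2.line(b,(0,y),(2*w*k,y),(255,0,0),1)
        T.append(b)
    cv2.imwrite(out,np.hstack(T))
tiles("pics/top0.png",[(211,190)],16,16,"pics/a1.png",18)
tiles("pics/top0.png",[(267,200)],28,20,"pics/a2.png",14)
tiles("pics/top0.png",[(321,207)],22,22,"pics/a3.png",13)
tiles("pics/top0.png",[(439,204)],22,22,"pics/a4.png",13)
tiles("pics/scene0.png",[(239,150)],16,16,"pics/b1.png",18)
tiles("pics/scene0.png",[(273,176)],28,20,"pics/b2.png",14)
tiles("pics/scene0.png",[(313,192)],22,22,"pics/b3.png",13)
tiles("pics/scene0.png",[(430,240)],26,22,"pics/b4.png",13)
E
```

```text
(no output)
```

View pics/a1.png

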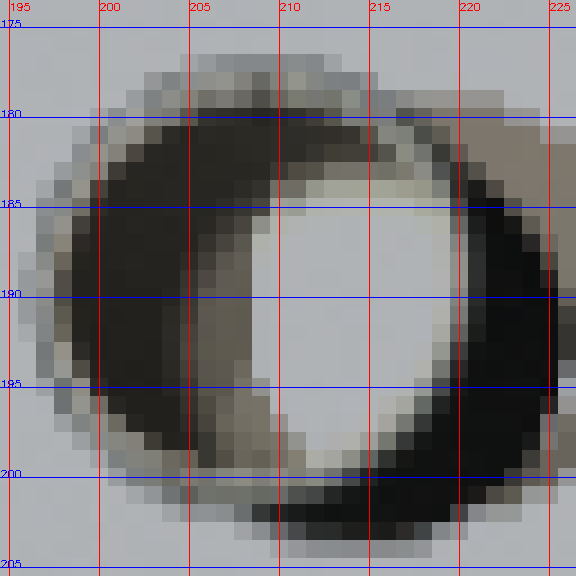

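View pics/a2.png

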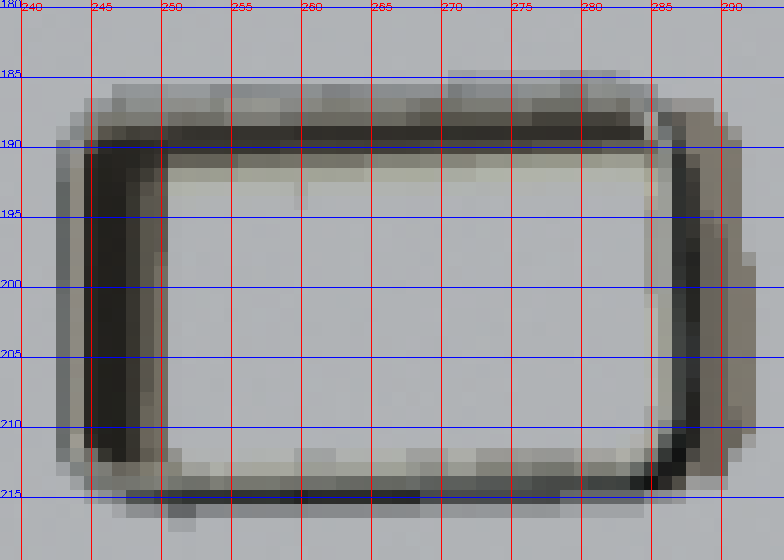

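View pics/a3.png

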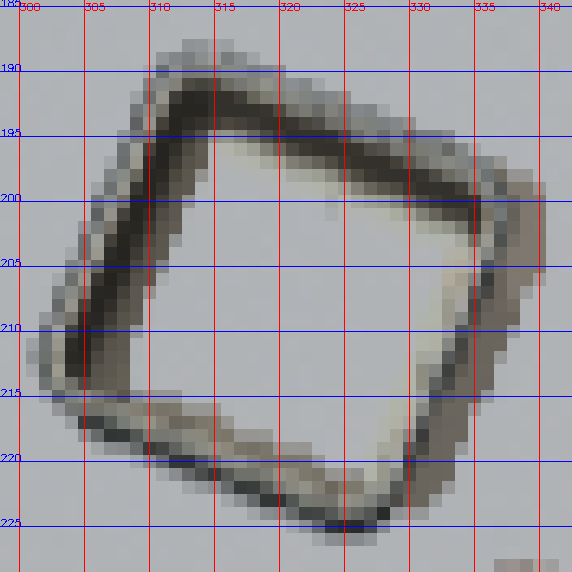

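View pics/a4.png

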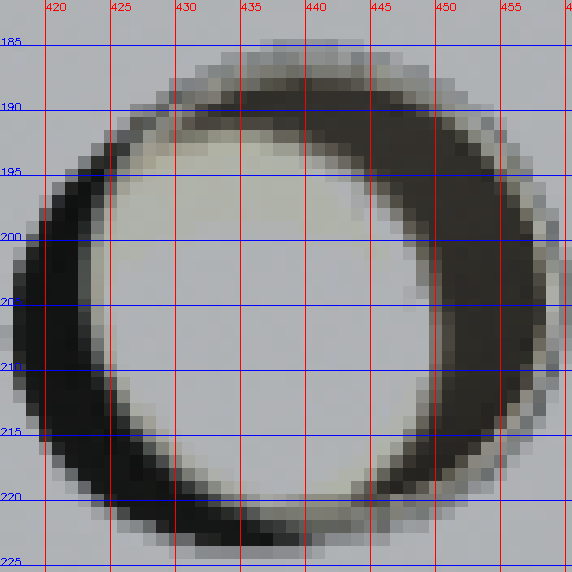

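View pics/b1.png

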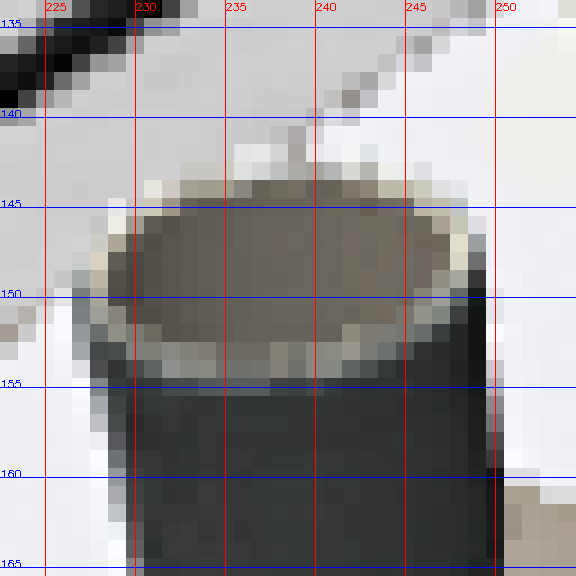

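View pics/b2.png

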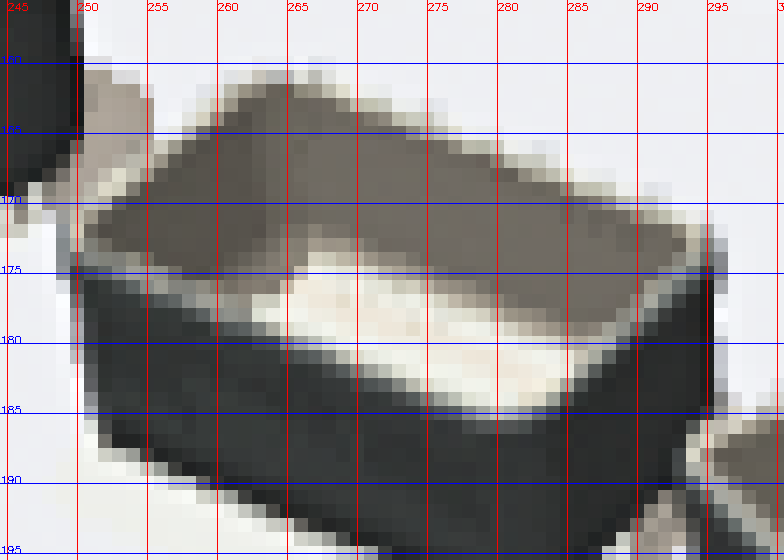

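View pics/b3.png

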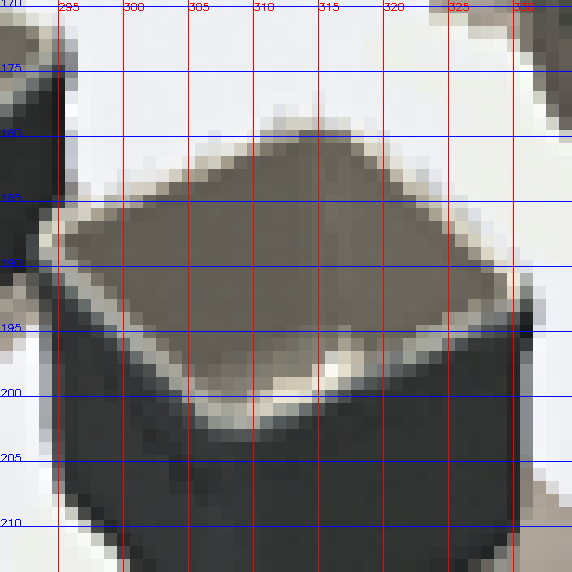

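View pics/b4.png

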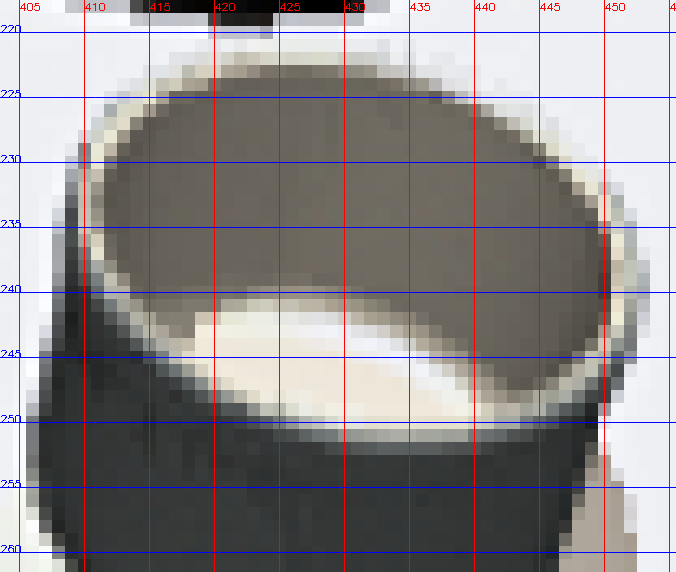

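The zooms show each rim as a thin light ring. I read points along the middle of the rim by eye, then cast rays and fit circles and rectangles. The lids come from a colour mask.

```bash
cat > h.py <<'E'
import numpy as np,cv2
from scipy.optimize import least_squares
class Cam:
    def __init__(s,d):
        s.K=np.array([[d["fx"],0,d["cx"]],[0,d["fy"],d["cy"]],[0,0,1]]);s.R=cv2.Rodrigues(np.array(d["rvec"],float))[0];s.t=np.array(d["tvec"],float);s.c=-s.R.T@s.t
    def cast(s,p,z):
        p=np.atleast_2d(p).astype(float);r=(np.c_[p,np.ones(len(p))]@np.linalg.inv(s.K).T)@s.R
        return (s.c+r*((z-s.c[2])/r[:,2])[:,None])[:,:2]
def circ(P):  # free radius
    f=least_squares(lambda q:np.hypot(*(P-q[:2]).T)-q[2],[*P.mean(0),.04],loss='soft_l1',f_scale=.002);return f.x,np.sqrt(np.mean(f.fun**2))
def rect(P,yaw0): # centre,yaw,half sizes free; points assigned to nearest side
    def r(q):
        c,s=np.cos(q[2]),np.sin(q[2]);L=(P-q[:2])@np.array([[c,-s],[s,c]])
        d=np.abs(L)-np.abs(q[3:5]); return np.where(np.abs(d[:,0])<np.abs(d[:,1]),d[:,0],d[:,1])
    f=min((least_squares(r,[*P.mean(0),yaw0,*h],loss='soft_l1',f_scale=.002) for h in((.04,.04),(.041,.065))),key=lambda f:f.cost);return f.x,np.sqrt(np.mean(f.fun**2))
CAL={"scene":dict(fx=418.30865139260237,fy=418.30865139260237,cx=316.6036973380501,cy=199.03006563703306,rvec=[2.05630103,-1.10034915,0.4970796],tvec=[-0.312714,0.33321238,0.92415384]),
"top":dict(fx=379.4370377849808,fy=379.4370377849808,cx=325.52578130305335,cy=199.9308458431072,rvec=[2.15484203,-2.13274587,0.15605347],tvec=[-0.01350343,0.57483331,1.12528884])}
S=Cam(CAL["scene"]);T=Cam(CAL["top"])
def height(pts_t,pts_s,fit):  # z at which both views' fitted centres agree
    zs=np.arange(0,.13,.002);e=[np.linalg.norm(fit(T.cast(pts_t,z))[0][:2]-fit(S.cast(pts_s,z))[0][:2]) for z in zs];i=int(np.argmin(e));return zs[i],e[i]
E
cat > m.py <<'E'
from h import *
print("cams",T.c,S.c)
J={}
J["small"]=([(197.2,190.5),(209,178),(208,200.8),(220,189),(198.7,183.3),(217.3,182),(219,184.8),(199.3,197.2),(216.5,197.7),(218.8,194.5)],
 [(238,143.7),(227.5,148.5),(247.8,147),(236,153.8),(241,153.4),(246,150.9),(230.5,152.3),(230,145),(245.5,144.3)],.072)
J["big"]=([(441,186.5),(458.8,205),(452.5,192),(456.3,197.3),(455,215.3),(451,218.3),(441,221.2),(423.4,204),(427.3,192.5),(426,213.5),(431,218.8)],
 [(427,222.3),(410.5,233),(413,226.5),(451,237.5),(448.3,231),(442,226),(435,251),(428,250.5),(419,246.8),(413,242.3),(447,246.5),(442,249.5)],.082)
J["oblong"]=([(243.7,195),(243.7,202),(243.7,209),(250,187),(265,186.6),(280,186.2),(255,213.7),(267,213.5),(280,213.2),(286,195),(286,202),(286.1,208)],
 [(252,169),(255,167),(258,165),(261,162.6),(268,161.2),(275,164.2),(282,167.3),(290,170.5),(255,175.2),(262,178),(270,181.5),(277,184.5),(286,182),(289,179),(292,176)],.060)
J["square"]=([(306.3,200),(308,195),(304.7,205),(303,210),(320,191.5),(325,193.2),(330,195),(315,190),(310,217.3),(315,218.7),(320,220.5),(335,205),(333,210),(331.2,215)],
 [(300,184.8),(305,182.3),(310,180),(320,182.5),(324,186),(328,189),(297,191),(301,195),(304,198.7),(313,200.5),(318,198.5),(322,197),(326,195)],.078)
for k,(a,b,z) in J.items():
    fit=circ if k in("small","big") else (lambda P,y={"oblong":0.,"square":-.3}[k]:rect(P,y))
    print(k,"z two-view",height(a,b,fit))
    for n,c,p in(("T",T,a),("S",S,b)):
        x,r=fit(c.cast(p,z));print("  ",n,np.round(x*1000,1),"yaw",round(x[2],3),"rms mm",round(r*1e3,2))
def lids(f,cam):
    im=cv2.imread(f);h=cv2.cvtColor(im,cv2.COLOR_BGR2HSV)
    m=cv2.inRange(h,(5,110,60),(20,255,255));cs,_=cv2.findContours(m,cv2.RETR_EXTERNAL,cv2.CHAIN_APPROX_NONE)
    return [c[:,0,:].astype(float) for c in cs if cv2.contourArea(c)>150]
if __name__=="__main__":
  for n,c in(("top",T),("scene",S)):
    for p in lids(f"pics/{n}0.png",c):
        if n=="top" and p.mean(0)[1]<220 or n=="scene" and not(190<p.mean(0)[0]<420 and p.mean(0)[1]>170):continue
        P=c.cast(p,.022);(cc,wh,an)=cv2.minAreaRect((P*1000).astype(np.float32))
        print(n,p.mean(0).round(1),"rect",np.round(cc,1),np.round(wh,1),round(an,1))
E
python3 m.py
```

```text
cams [ 0.40336852 -0.01096832  1.19752419] [-0.22421046 -0.5337465   0.85306811]
small z two-view (np.float64(0.07), np.float64(0.0024078209214629014))
   T [598.7 345.4  34.9] yaw 0.035 rms mm 0.59
   S [598.3 341.8  33.1] yaw 0.033 rms mm 2.03
big z two-view (np.float64(0.078), np.float64(0.0021088341409276467))
   T [ 560.2 -349.4   52.2] yaw 0.052 rms mm 0.93
   S [ 557.9 -353.3   51.6] yaw 0.052 rms mm 1.03
oblong z two-view (np.float64(0.056), np.float64(0.0016505310102307813))
   T [570.3 176.3  35.2  41.3  64.1] yaw 0.035 rms mm 0.11
   S [568.2 172.5  -1.7  39.6  64. ] yaw -0.002 rms mm 0.72
square z two-view (np.float64(0.074), np.float64(0.0010621308872708279))
   T [ 551.9   10.3 -313.5   41.1   42.5] yaw -0.313 rms mm 0.34
   S [ 548.2    6.6 -380.6   39.4   41.6] yaw -0.381 rms mm 0.84
top [291.9 248.4] rect [426.1  94. ] [72. 71.] 46.0
top [408.9 246.1] rect [ 437.4 -265.3] [89.  87.9] 68.6
top [353.7 245.4] rect [437.5 -95. ] [134.8  85.6] 80.1
top [233.7 242.7] rect [442.1 273.9] [108.5 106.8] 46.5
scene [376.5 269.2] rect [ 433.3 -269.9] [89.7 90.7] 68.5
scene [321.5 242.5] rect [ 433.2 -100.1] [135.9  88.3] 79.9
scene [264.4 217.8] rect [422.2  89. ] [74.  74.9] 88.6
scene [223.  193.5] rect [439.2 267.4] [113.  104.8] 45.2
```

Both views give rim heights of 70, 78, 56 and 74 mm against nominal 72, 82, 60 and 78 mm, and the sizes match. There is a steady 3–5 mm offset between views, within calibration, so I'll average them. Next are tighter lid circles, knob heights and jar yaw from sub-pixel edges.

```bash
cat > n.py <<'E'
from m import *
t=lids("pics/top0.png",T);s=lids("pics/scene0.png",S)
def near(L,u,v):return min(L,key=lambda p:np.hypot(*(p.mean(0)-(u,v))))
print("----")
for k,a,b in(("big",(234,243),(223,193)),("small",(292,248),(264,218)),("oblong",(354,246),(321,242)),("square",(409,246),(377,269))):
    pt,ps=near(t,*a),near(s,*b)
    # drop knob-top outline in the scene view: robust fit does it
    fit=circ if k in("big","small") else (lambda P,y={"oblong":-.17,"square":-.37}[k]:rect(P,y))
    print(k,"z",height(pt,ps,fit))
    for n,c,p in(("T",T,pt),("S",S,ps)):
        x,r=fit(c.cast(p,.022));print("  ",n,np.round(x*1000,1),"rms",round(r*1e3,2))
g=cv2.cvtColor(cv2.imread("pics/top0.png"),cv2.COLOR_BGR2GRAY).astype(float)
def cross(line,th=90):
    i=np.where((line[:-1]>=th)&(line[1:]<th))[0]
    return i[0]+(line[i[0]]-th)/(line[i[0]]-line[i[0]+1]) if len(i) else np.nan
for k,rows,u0,u1,cols,v0,v1,z in(("square",range(197,212),296,316,range(318,333),183,203,.078),("oblong",range(194,211),236,250,range(252,282),180,192,.06)):
    A=np.array([(u0+cross(g[v,u0:u1]),v) for v in rows]);B=np.array([(u,v0+cross(g[v0:v1,u])) for u in cols])
    for nm,P in(("left",A),("top",B)):
        P=P[~np.isnan(P).any(1)];W=T.cast(P,z);l=cv2.fitLine(W.astype(np.float32),cv2.DIST_HUBER,0,.01,.01).ravel();print(k,nm,"angle deg",np.degrees(np.arctan2(l[1],l[0])).round(2))
E
python3 n.py|sed -n '/----/,$p'
```

```text
----
big z (np.float64(0.016), np.float64(0.002138594284589084))
   T [442.6 273.9  53.8] rms 0.9
   S [439.1 267.7  54.2] rms 1.41
small z (np.float64(0.016), np.float64(0.0018612162997574098))
   T [426.6  94.6  35.7] rms 0.81
   S [422.9  89.   37.1] rms 3.11
oblong z (np.float64(0.016), np.float64(0.0016161003436009))
   T [ 437.3  -95.2 -173.1   41.1   65.5] rms 1.16
   S [ 433.3 -100.3 -173.    42.8   66.3] rms 1.33
square z (np.float64(0.016), np.float64(0.001490060634613502))
   T [ 437.1 -265.2 -375.6   42.2   42.8] rms 1.13
   S [ 433.  -269.9 -376.3   44.3   43.4] rms 1.39
square left angle deg -22.44
square top angle deg 68.08
oblong left angle deg 2.4
oblong top angle deg -87.34
```

The lids and jars agree between views. The lid-to-jar shifts differ by 1–3 mm between the two cameras. The oblong lid needs about +0.21 rad of turn and the square lid about 0. I'll start with the big lid.

Request:
{"method": "arm_command", "body": {"steps": [10, -18, -6, 0.03, 29, -50, -18, 0.08, 50, -85, -30, 0.13, 70, -120, -43, 0.18, 91, -155, -55, 0.24, 112, -190, -68, 0.29, 132, -226, -80, 0.34, 146, -249, -88, 0.38], "gripper": 0.6, "force": 20}}

```text
clock: 0.77
position: [0.4161, 0.3126, 0.3158]
ee_rot: [0.032, 0.999, -0.0, -0.0]
force: [1.9, 1.3, -0.8]
opening: 0.0572
```

Request:
{"method": "arm_command", "body": {"steps": [12, -20, -8, 0.03, 24, -42, -18, 0.065, 26, -44, -22, 0.065, 26, -44, -30, 0.065, 26, -44, -40, 0.065, 26, -44, -45, 0.065, 26, -44, -48, 0.065, 26, -44, -48, 0.065]}}

```text
clock: 1.43
position: [0.441, 0.2716, 0.2681]
ee_rot: [-0.0, 1.0, -0.0, -0.001]
force: [-0.6, 0.0, 0.2]
opening: 0.0569
```

```bash
python3 - <<'E'
from cell import manip,optics
import cv2
s=manip.sense();print(s["position"],s["ee_rot"])
d=optics.get_image("scene");a=d["img"][110:260,150:350];cv2.imwrite("pics/p1.png",cv2.resize(a,None,fx=4,fy=4,interpolation=cv2.INTER_CUBIC))
E
```

```text
[0.44096502 0.2716485  0.26805435] [-1.60002361e-04  9.99999826e-01 -1.88941139e-04 -5.35495550e-04]
```

View pics/p1.png

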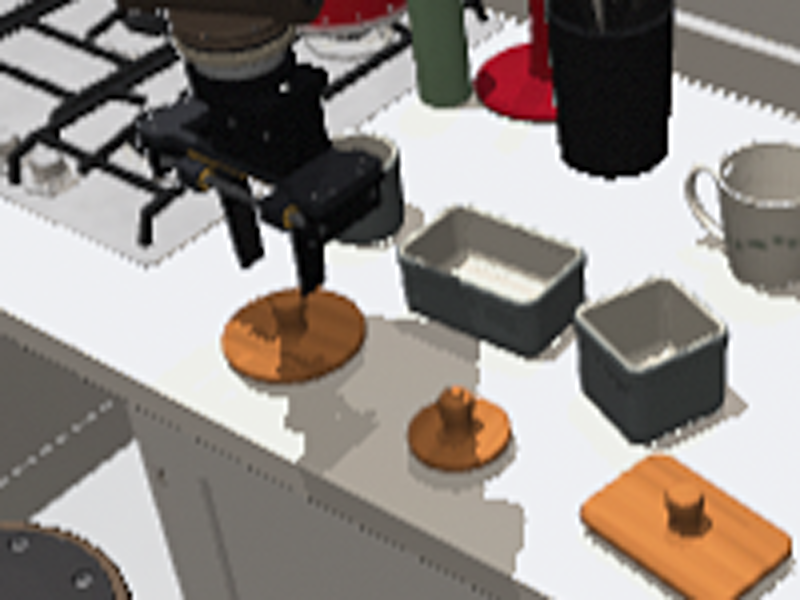

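The fingers straddle the big lid's knob: tips at about (245,265) and (310,290), knob at (290,305) in the crop. I'll descend and grip.

Request:
{"method": "arm_command", "body": {"steps": [0, 0, -8, 0, 0, 0, -20, 0, 0, 0, -32, 0, 0, 0, -42, 0, 0, 0, -49, 0, 0, 0, -53, 0, 0, 0, -53, 0, 0, 0, -53, 0]}}

```text
clock: 2.15
position: [0.4415, 0.271, 0.2158]
ee_rot: [0.0, 1.0, 0.0, -0.0]
force: [0.5, -0.5, 1.3]
opening: 0.0569
```

Request:
{"method": "arm_command", "body": {"steps": [0, 0, 0, 0, 0, 0, 0, 0, 0, 0, 0, 0, 0, 0, 0, 0, 0, 0, 0, 0, 0, 0, 0, 0, 0, 0, 0, 0, 0, 0, 0, 0], "gripper": 0.1, "force": 20}}

```text
clock: 2.82
position: [0.4415, 0.271, 0.216]
ee_rot: [0.0, 1.0, 0.0, 0.0]
force: [0.1, 0.5, 4.2]
opening: 0.0258
```

```bash
python3 - <<'E'
from cell import manip,optics
import cv2
s=manip.sense();print(s["position"],s["force"],s["opening"])
for n in("scene","top"):
    d=optics.get_image(n);cv2.imwrite(f"pics/{n}1.png",d["img"])
a=cv2.imread("pics/scene1.png")[110:260,150:350];cv2.imwrite("pics/p2.png",cv2.resize(a,None,fx=4,fy=4,interpolation=cv2.INTER_CUBIC))
E
```

```text
[0.44154909 0.27097735 0.21597401] [0.1475901  0.47509266 4.24923273] 0.02577052822989076
```

View pics/p2.png

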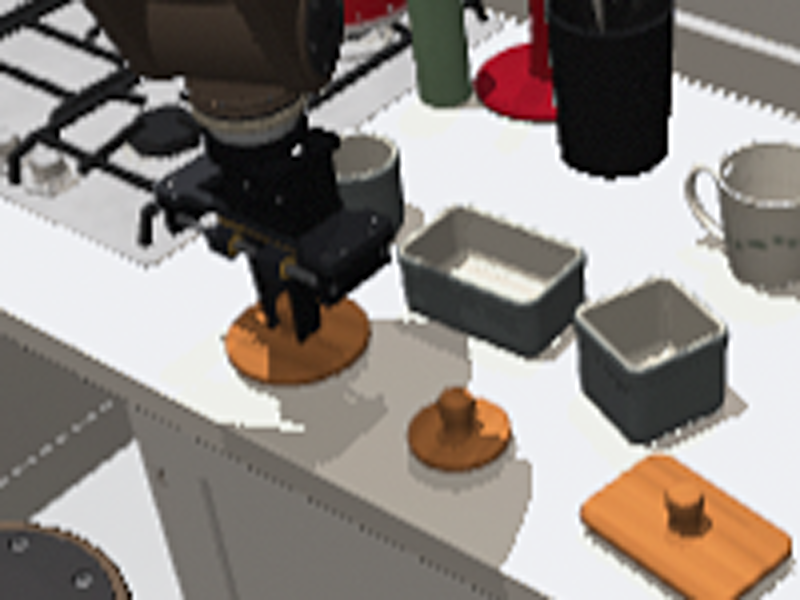

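View pics/top1.png

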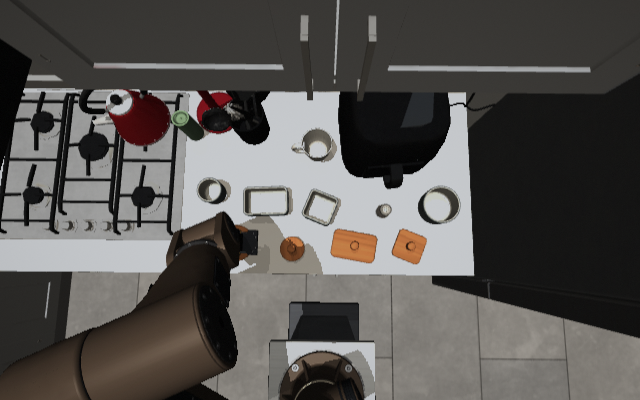

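Opening is 25.8 mm, so the knob is held. The lid shifted by about 1 px in the scene view when gripped, and I'll quantify that to see which camera is right.

```bash
python3 - <<'E'
from h import *
import cv2
def bb(f):
    h=cv2.cvtColor(cv2.imread(f),cv2.COLOR_BGR2HSV);m=cv2.inRange(h,(5,110,40),(20,255,255));m[:, :200]=0;m[:,248:]=0;m[:180]=0;m[215:]=0
    cs,_=cv2.findContours(m,cv2.RETR_EXTERNAL,cv2.CHAIN_APPROX_NONE);p=np.vstack([c[:,0] for c in cs]).astype(float);h_=cv2.convexHull(p.astype(np.float32))[:,0].astype(float)
    # keep the near (lower) half of the outline, clear of fingers and knob
    return h_, p
for f in("pics/scene0.png","pics/scene1.png"):
    h_,p=bb(f);low=p[p[:,1]>196];low=np.array([[u,low[low[:,0]==u][:,1].max()] for u in np.unique(low[:,0])])
    W=S.cast(low,.022)
    q=least_squares(lambda q:np.hypot(*(W-q).T)-.0545,[.44,.27],loss='soft_l1',f_scale=.001);print(f,q.x*1000,p.min(0),p.max(0))
E
```

```text
pics/scene0.png [439.09799667 267.3827809 ] [206. 182.] [240. 205.]
pics/scene1.png [439.36958624 263.67855653] [206. 183.] [242. 205.]
```

The scene camera reads y about 7 mm low, and the top camera agrees with the gripper to about 1 mm. I'll use the top-view values: big jar (560,−348.5), small (599,346), oblong (570.5,177), square (552,11). Now lift and carry.

Request:
{"method": "arm_command", "body": {"steps": [0, 0, 3, 0, 0, 0, 12, 0, 0, 0, 35, 0, 0, 0, 65, 0, 0, -10, 95, 0, 0, -35, 120, 0, 0, -70, 136, 0, 0, -110, 140, 0]}}

```text
clock: 3.58
position: [0.4411, 0.1605, 0.3588]
ee_rot: [-0.001, 1.0, 0.0, 0.002]
force: [1.7, -0.0, -0.9]
opening: 0.0253
```

Request:
{"method": "arm_command", "body": {"steps": [0, -40, 0, 0, 0, -80, 0, 0, 0, -120, 0, 0, 0, -160, 0, 0, 0, -200, 0, 0, 5, -240, 0, 0, 10, -280, 0, 0, 18, -318, 0, 0]}}

```text
clock: 4.25
position: [0.4587, -0.1592, 0.3564]
ee_rot: [0.001, 1.0, 0.0, -0.0]
force: [0.7, 0.7, -1.1]
opening: 0.0259
```

Request:
{"method": "arm_command", "body": {"steps": [10, -36, 0, 0, 20, -73, 0, 0, 35, -108, 0, 0, 55, -140, 0, 0, 75, -165, 0, 0, 90, -182, 0, 0, 98, -189, 0, 0, 100, -191, 0, 0]}}

```text
clock: 4.92
position: [0.56, -0.3493, 0.3556]
ee_rot: [0.001, 1.0, 0.0, -0.0]
force: [0.2, 0.7, -1.7]
opening: 0.0257
```

Request:
{"method": "arm_command", "body": {"steps": [0, 0, 0, 0, 0, 0, -8, 0, 0, 0, -18, 0, 0, 0, -28, 0, 0, 0, -35, 0, 0, 0, -40, 0, 0, 0, -40, 0, 0, 0, -40, 0]}}

```text
clock: 5.58
position: [0.5595, -0.348, 0.3155]
ee_rot: [0.0, 1.0, 0.0, -0.0]
force: [-0.4, 0.2, -1.4]
opening: 0.0255
```

```bash
cat > look.py <<'E'
import sys
from cell import manip,optics
import cv2,numpy as np
n,u0,u1,v0,v1,out=sys.argv[1],*map(int,sys.argv[2:6]),sys.argv[6]
s=manip.sense();print(s["clock"],s["position"],s["force"],s["opening"])
d=optics.get_image(n);cv2.imwrite(f"pics/{out}_full.png",d["img"]);a=d["img"][v0:v1,u0:u1];k=min(800/(u1-u0),600/(v1-v0))
cv2.imwrite(f"pics/{out}.png",cv2.resize(a,None,fx=k,fy=k,interpolation=cv2.INTER_CUBIC))
E
python3 look.py scene 370 490 195 285 s2; python3 look.py top 380 500 150 240 t2
```

```text
5.5833 [ 0.55949637 -0.34803569  0.3154639 ] [-0.3535127   0.19113312 -1.37735532] 0.02553495122980076
5.6333 [ 0.55953437 -0.34808866  0.31591643] [ 0.49596649 -0.13606225 -1.85696832] 0.025527950773966517
```

View pics/s2.png

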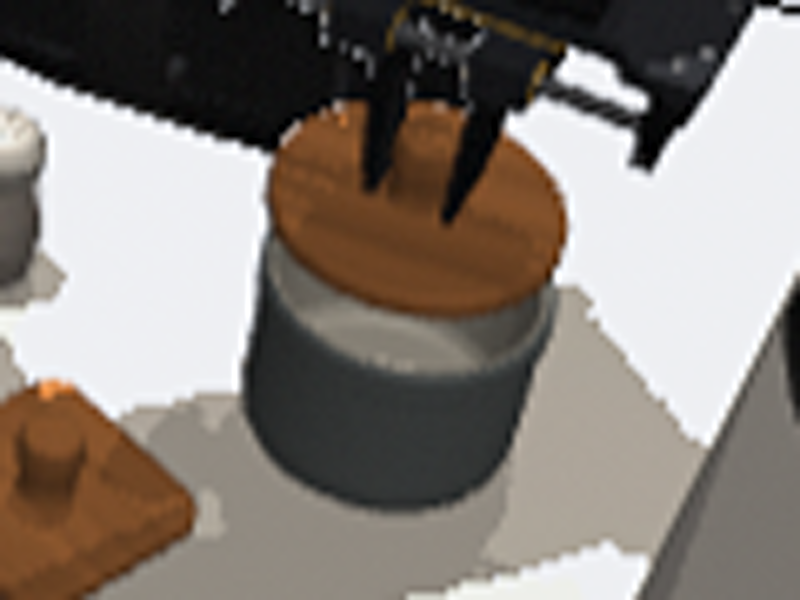

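View pics/t2.png

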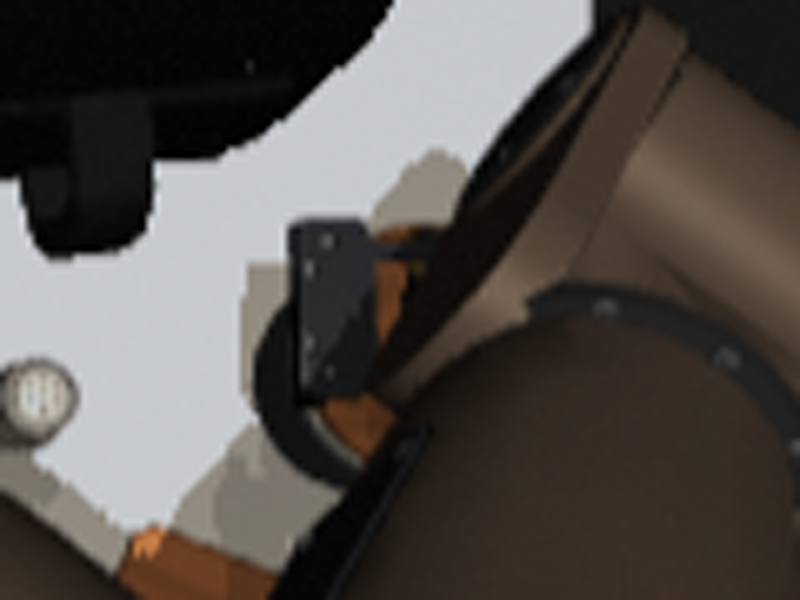

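The lid hovers about 30 mm above the big jar's rim and looks nearly concentric. I'll compare the lid and rim centres in the scene view.

```bash
cat > hov.py <<'E'
from h import *
def low_edge(f,u0,u1,v0,v1):
    h=cv2.cvtColor(cv2.imread(f),cv2.COLOR_BGR2HSV);m=cv2.inRange(h,(5,110,30),(20,255,255))
    m[:,:u0]=0;m[:,u1:]=0;m[:v0]=0;m[v1:]=0
    cs,_=cv2.findContours(m,cv2.RETR_EXTERNAL,cv2.CHAIN_APPROX_NONE);c=max(cs,key=cv2.contourArea)[:,0].astype(float)
    return c
if __name__=="__main__":
    c=low_edge("pics/s2_full.png",405,460,205,246)
    low=np.array([[u,c[c[:,0]==u][:,1].max()+.5] for u in np.unique(c[:,0])]);low=low[(low[:,1]>228)]
    top=np.array([[u,c[c[:,0]==u][:,1].max()] for u in np.unique(c[:,0])])
    W=S.cast(low,.1115)
    q=least_squares(lambda q:np.hypot(*(W-q).T)-.056,[.56,-.35],loss='soft_l1',f_scale=.001);print(q.x*1000,np.abs(q.fun).mean()*1e3,len(W))
E
python3 hov.py
```

```text
[ 562.99519551 -349.73936401] 0.8019952786834099 44
```

```bash
python3 - <<'E'
from h import *
th=np.linspace(0,2*np.pi,720)
def pr(x,y,z,r):
    X=np.c_[x+r*np.cos(th),y+r*np.sin(th),0*th+z];p=cv2.projectPoints(X,cv2.Rodrigues(S.R)[0],S.t,S.K,None)[0][:,0];return p.min(0),p.max(0)
a=pr(.560,-.349,.1115,.056);a2=pr(.560,-.349,.1215,.056);b=pr(.560,-.349,.082,.056)
print("lid",a,a2,"rim",b)
f=lambda u,v:(370+u/6.667,195+v/6.667)
print("obs lid L,R,bottom",f(265,0)[0],f(567,0)[0],f(0,317)[1]," rim",f(260,0)[0],f(553,0)[0],f(0,378)[1])
for d in((.001,0),(0,.001)): 
    c=pr(.56+d[0],-.349+d[1],.082,.056);print("px per mm",(c[0]+c[1]-b[0]-b[1])/2)
E
```

```text
lid (array([408.5090662 , 211.56887776]), array([453.99103625, 242.81237814])) (array([409.05130632, 208.73369393]), array([454.8284741 , 239.94025976])) rim (array([406.94711153, 219.73966021]), array([451.58044439, 251.07349449]))
obs lid L,R,bottom 409.74801259937004 455.04574771261434 242.54762261886907  rim 408.99805009749514 452.9458527073646 251.69716514174291
px per mm [ 0.15139628 -0.23387378]
px per mm [-0.36884677 -0.15485808]
```

Measured against the rim, the lid is about 2 mm too far in +x and 3 mm too far in +y. I'll correct that, go down to just above seating, and look again.

Request:
{"method": "arm_command", "body": {"steps": [-1, -1, 0, 0, -2.5, -3, 0, 0, -2.5, -3, -4, 0, -2.5, -3, -9, 0, -2.5, -3, -14, 0, -2.5, -3, -18, 0, -2.5, -3, -20, 0, -2.5, -3, -20, 0]}}

```text
clock: 6.35
position: [0.5569, -0.351, 0.295]
ee_rot: [0.0, 1.0, 0.0, -0.0]
force: [0.7, 0.3, -0.9]
opening: 0.0257
```

```bash
python3 look.py scene 390 470 200 260 s3
```

```text
6.35 [ 0.55694406 -0.35101324  0.2949617 ] [ 0.73268987  0.2613431  -0.93980519] 0.025664896059872867
```

View pics/s3.png

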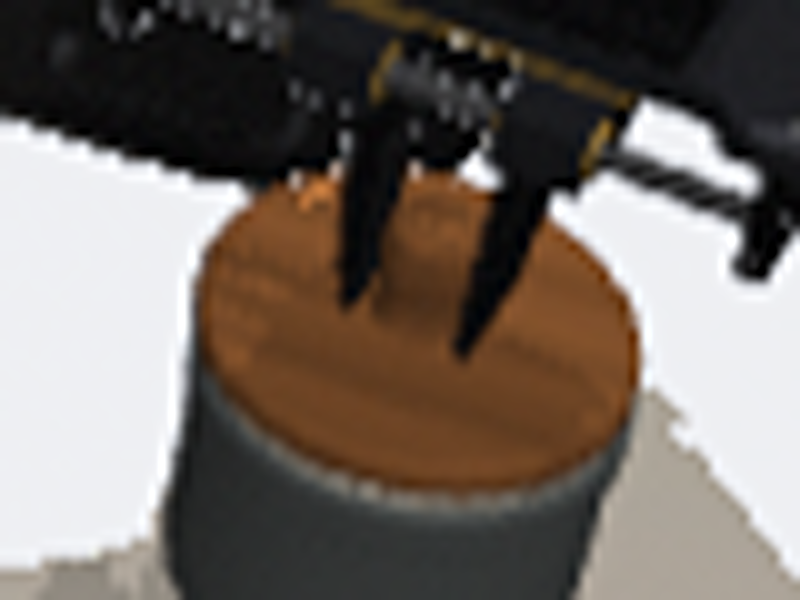

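The lid (195–640 px wide) lines up with the rim all round, with a thin pale strip of rim still showing. I'll lower it onto the rim.

Request:
{"method": "arm_command", "body": {"steps": [0, 0, -1, 0, 0, 0, -2, 0, 0, 0, -3.5, 0, 0, 0, -5, 0, 0, 0, -6.5, 0, 0, 0, -8, 0, 0, 0, -9, 0, 0, 0, -9, 0]}}

```text
clock: 7.07
position: [0.5569, -0.3511, 0.2865]
ee_rot: [0.0, 1.0, 0.0, -0.0]
force: [-0.5, -0.4, -0.3]
opening: 0.0257
```

Request:
{"method": "arm_command", "body": {"steps": [0, 0, -0.5, 0, 0, 0, -1, 0, 0, 0, -1.2, 0, 0, 0, -1.4, 0, 0, 0, -1.6, 0, 0, 0, -1.8, 0, 0, 0, -2, 0, 0, 0, -2, 0]}}

```text
clock: 7.73
position: [0.5569, -0.351, 0.2859]
ee_rot: [0.0, 1.0, -0.0, 0.0]
force: [-2.9, 1.7, 10.1]
opening: 0.0254
```

Contact at 0.2859 m against an expected 0.286 m, so it is home. Release and rise.

Request:
{"method": "arm_command", "body": {"steps": [0, 0, 1, 0, 0, 0, 1.5, 0, 0, 0, 1.5, 0, 0, 0, 1.5, 0, 0, 0, 3, 0, 0, 0, 10, 0, 0, 0, 25, 0, 0, 0, 45, 0], "gripper": 0.55}}

```text
clock: 8.4
position: [0.5569, -0.351, 0.3294]
ee_rot: [0.0, 1.0, 0.001, -0.001]
force: [-0.1, -1.0, 0.1]
opening: 0.0526
```

```bash
python3 look.py scene 350 470 190 280 s4
```

```text
8.4 [ 0.55686911 -0.35103303  0.32943464] [-0.11785122 -0.95636289  0.07289467] 0.052582721259310204
```

View pics/s4.png

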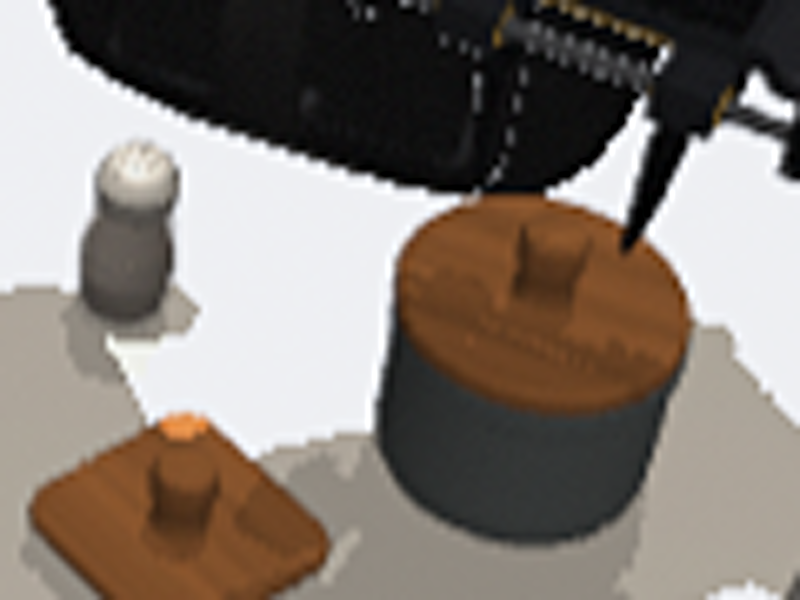

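The big lid is seated flat, with its outline flush with the jar. Next is the square lid.

Request:
{"method": "arm_command", "body": {"steps": [0, 0, 25, 0, -8, 5, 35, 0, -28, 20, 35, 0, -56, 40, 30, 0, -86, 60, 20, 0, -108, 76, 0, 0, -119, 84, -25, 0, -121, 85, -50, 0]}}

```text
clock: 9.12
position: [0.4335, -0.2641, 0.2801]
ee_rot: [0.0, 1.0, -0.0, 0.0]
force: [0.7, -0.5, 0.7]
opening: 0.0523
```

Request:
{"method": "arm_command", "body": {"steps": [0, 0, -15, 0, 0, 0, -30, 0, 0, 0, -45, 0, 0, 0, -56, 0, 0, 0, -61, 0, 0, 0, -63, 0, 0, 0, -63, 0, 0, 0, -63, 0]}}

```text
clock: 9.78
position: [0.436, -0.2661, 0.2174]
ee_rot: [0.0, 1.0, -0.0, 0.0]
force: [0.1, -0.2, 0.2]
opening: 0.0522
```

```bash
python3 look.py scene 330 450 215 305 s5
```

```text
9.7833 [ 0.43596144 -0.26605294  0.21735711] [ 0.11324534 -0.16019186  0.19424914] 0.052206954360785596
```

View pics/s5.png

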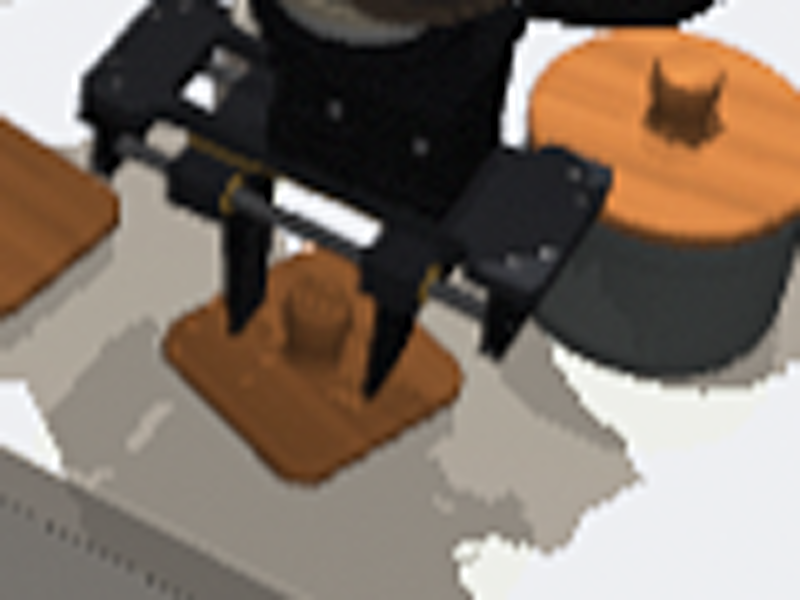

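The fingers stand either side of the square lid's knob (tips at (235,330) and (372,395), knob at (317,320)). Grip.

Request:
{"method": "arm_command", "body": {"steps": [0, 0, -1, 0, 0, 0, -1, 0, 0, 0, -1, 0, 0, 0, -1, 0, 0, 0, -1, 0, 0, 0, -1, 0, 0, 0, -1, 0, 0, 0, -1, 0], "gripper": 0.1}}

```text
clock: 10.5
position: [0.436, -0.2661, 0.2159]
ee_rot: [0.0, 1.0, 0.0, 0.0]
force: [0.4, 1.2, 3.9]
opening: 0.0256
```

```bash
python3 look.py scene 330 450 215 305 s6; python3 - <<'E'
from h import *
def c(f):
    h=cv2.cvtColor(cv2.imread(f),cv2.COLOR_BGR2HSV);m=cv2.inRange(h,(5,110,30),(20,255,255));m[:,:352]=0;m[:,402:]=0;m[:252]=0;m[292:]=0
    cs,_=cv2.findContours(m,cv2.RETR_EXTERNAL,cv2.CHAIN_APPROX_NONE);p=max(cs,key=cv2.contourArea)[:,0].astype(float)
    low=np.array([[u,p[p[:,0]==u][:,1].max()] for u in np.unique(p[:,0])]);return low
for f in("pics/scene0.png","pics/s5_full.png","pics/s6_full.png"):
    l=c(f);W=S.cast(l[(l[:,0]>358)&(l[:,0]<372)],.012);V=S.cast(l[(l[:,0]>380)&(l[:,0]<394)],.012)
    o=[]
    for P in(W,V):
        q=cv2.fitLine(P.astype(np.float32),cv2.DIST_HUBER,0,.01,.01).ravel();n=np.array([-q[1],q[0]]);o+=[np.degrees(np.arctan2(q[1],q[0])).round(2),(abs(n@P.mean(0))*1000).round(2)]
    print(f,o)
E
```

```text
10.5 [ 0.43598173 -0.26609618  0.21586601] [0.35051061 1.20810281 3.88613981] 0.02559762493566197
pics/scene0.png [np.float32(69.08), np.float64(461.72), np.float32(-21.9), np.float64(127.13)]
pics/s5_full.png [np.float32(69.08), np.float64(461.72), np.float32(-21.41), np.float64(131.83)]
pics/s6_full.png [np.float32(69.08), np.float64(461.88), np.float32(-20.52), np.float64(139.83)]
```

Held: opening is 25.6 mm. Lift and carry to the square jar.

Request:
{"method": "arm_command", "body": {"steps": [0, 0, 3, 0, 0, 0, 12, 0, 0, 0, 35, 0, 0, 0, 65, 0, 0, 10, 95, 0, 0, 35, 118, 0, 0, 70, 128, 0, 0, 110, 130, 0]}}

```text
clock: 11.22
position: [0.4357, -0.1557, 0.3484]
ee_rot: [0.001, 1.0, -0.001, 0.002]
force: [0.6, 0.9, -1.1]
opening: 0.0257
```

Request:
{"method": "arm_command", "body": {"steps": [5, 38, 0, 0, 15, 74, 0, 0, 32, 106, 0, 0, 55, 133, 0, 0, 78, 150, 0, 0, 98, 161, 0, 0, 111, 165.5, 0, 0, 114.5, 166, 0, 0]}}

```text
clock: 11.88
position: [0.5517, 0.011, 0.3462]
ee_rot: [-0.0, 1.0, 0.0, 0.0]
force: [0.0, -0.2, -2.6]
opening: 0.0256
```

Request:
{"method": "arm_command", "body": {"steps": [0, 0, 0, 0, 0, 0, -8, 0, 0, 0, -16, 0, 0, 0, -24, 0, 0, 0, -31, 0, 0, 0, -35, 0, 0, 0, -35, 0, 0, 0, -35, 0]}}

```text
clock: 12.55
position: [0.5505, 0.0098, 0.3105]
ee_rot: [0.001, 1.0, 0.0, -0.0]
force: [0.6, -0.0, -1.0]
opening: 0.0256
```

```bash
python3 look.py scene 273 353 155 215 s7
```

```text
12.55 [0.55046096 0.00981222 0.3104982 ] [ 0.64208975 -0.02184155 -0.99548673] 0.025608378194760834
```

View pics/s7.png

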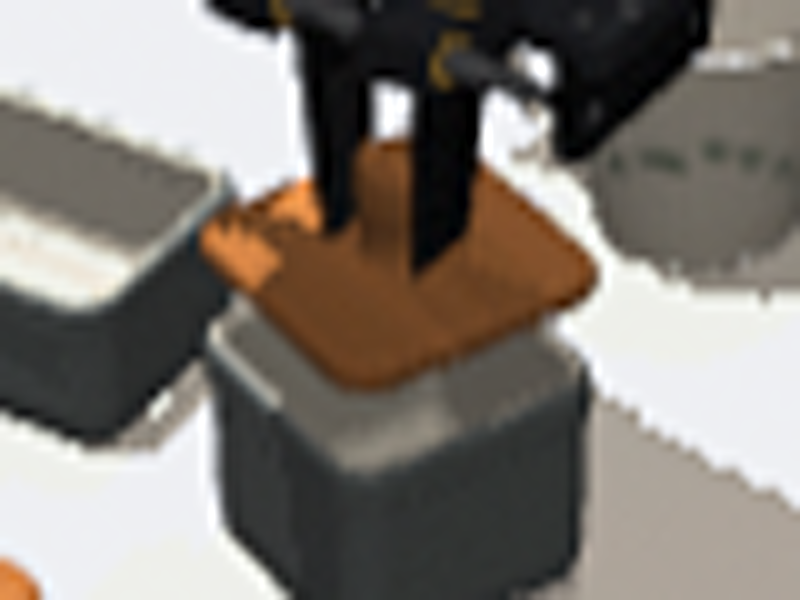

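```bash
cat > drop.py <<'E'
from h import *
import sys
x,y,z1,z0,k=map(float,sys.argv[1:6])
P=lambda *X:cv2.projectPoints(np.array([X]),cv2.Rodrigues(S.R)[0],S.t,S.K,None)[0].ravel()
print("px/zoom shift for pure drop",(P(x,y,z0)-P(x,y,z1))*k,"per mm x",(P(x+.001,y,z0)-P(x,y,z0))*k,"y",(P(x,y+.001,z0)-P(x,y,z0))*k)
if len(sys.argv)>6:
    A=np.c_[P(x+.001,y,z0)-P(x,y,z0),P(x,y+.001,z0)-P(x,y,z0)]*k
    for i in range(6,len(sys.argv),2):
        print("move lid by mm",np.linalg.solve(A,np.array([float(sys.argv[i]),float(sys.argv[i+1])])-(P(x,y,z0)-P(x,y,z1))*k).round(1))
E
python3 drop.py .55 .01 .1065 .078 10 7 95 -13 85 -9 85
```

```text
px/zoom shift for pure drop [ 1.4346966 76.6029526] per mm x [ 1.93202987 -1.8099279 ] y [-2.82200378 -1.19426922]
move lid by mm [-6.1 -6.2]
move lid by mm [-5.5  1.3]
move lid by mm [-4.9  0.4]
```

The corners suggest the lid should go about 3–5 mm in −x, with y fine. I'll move −3 mm, go lower and look again.

Request:
{"method": "arm_command", "body": {"steps": [-1.5, 0, 0, 0, -3, 0, 0, 0, -3, 0, -3, 0, -3, 0, -8, 0, -3, 0, -13, 0, -3, 0, -17, 0, -3, 0, -19, 0, -3, 0, -19, 0]}}

```text
clock: 13.27
position: [0.5474, 0.0099, 0.2911]
ee_rot: [0.0, 1.0, 0.0, -0.001]
force: [0.1, -0.1, -0.5]
opening: 0.0255
```

```bash
python3 look.py scene 273 353 155 215 s8
```

```text
13.2667 [0.54743997 0.00991544 0.29105182] [ 0.05768105 -0.08061769 -0.53473179] 0.02546194772582874
```

View pics/s8.png

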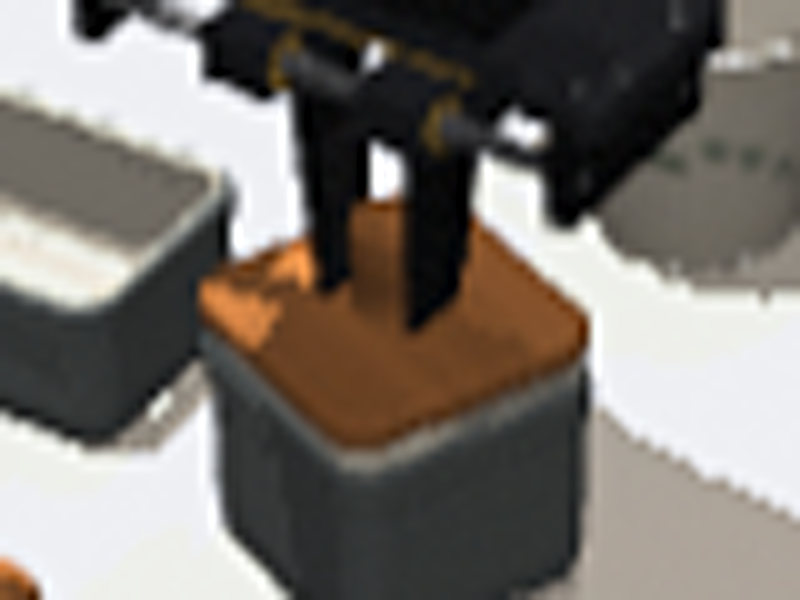

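The lid's edges now run parallel to the rim with an even gap (front corner at (350,450) over (352,475)). Seat it.

Request:
{"method": "arm_command", "body": {"steps": [0, 0, -1, 0, 0, 0, -2.5, 0, 0, 0, -4, 0, 0, 0, -5.5, 0, 0, 0, -7, 0, 0, 0, -8, 0, 0, 0, -8.5, 0, 0, 0, -8.5, 0]}}

```text
clock: 13.98
position: [0.5474, 0.0099, 0.2831]
ee_rot: [0.0, 1.0, 0.0, -0.0]
force: [-0.6, -0.2, -0.4]
opening: 0.0254
```

Request:
{"method": "arm_command", "body": {"steps": [0, 0, -0.5, 0, 0, 0, -1, 0, 0, 0, -1.2, 0, 0, 0, -1.4, 0, 0, 0, -1.6, 0, 0, 0, -1.8, 0, 0, 0, -2, 0, 0, 0, -2, 0]}}

```text
clock: 14.65
position: [0.5474, 0.01, 0.2818]
ee_rot: [0.0, 1.0, 0.0, 0.0]
force: [-2.8, -0.2, 6.9]
opening: 0.0257
```

Contact at 0.2818 m against an expected 0.2819 m. Release.

Request:
{"method": "arm_command", "body": {"steps": [0, 0, 0.8, 0, 0, 0, 1, 0, 0, 0, 1, 0, 0, 0, 1, 0, 0, 0, 3, 0, 0, 0, 12, 0, 0, 0, 30, 0, 0, 0, 55, 0], "gripper": 0.55}}

```text
clock: 15.32
position: [0.5473, 0.0099, 0.3362]
ee_rot: [0.0, 1.0, 0.0, -0.001]
force: [0.2, 0.8, -1.5]
opening: 0.0526
```

```bash
python3 look.py scene 253 373 160 250 s9
```

```text
15.3167 [0.54729032 0.00992524 0.33617239] [ 0.15989886  0.78355819 -1.47007693] 0.05257505433371015
```

View pics/s9.png

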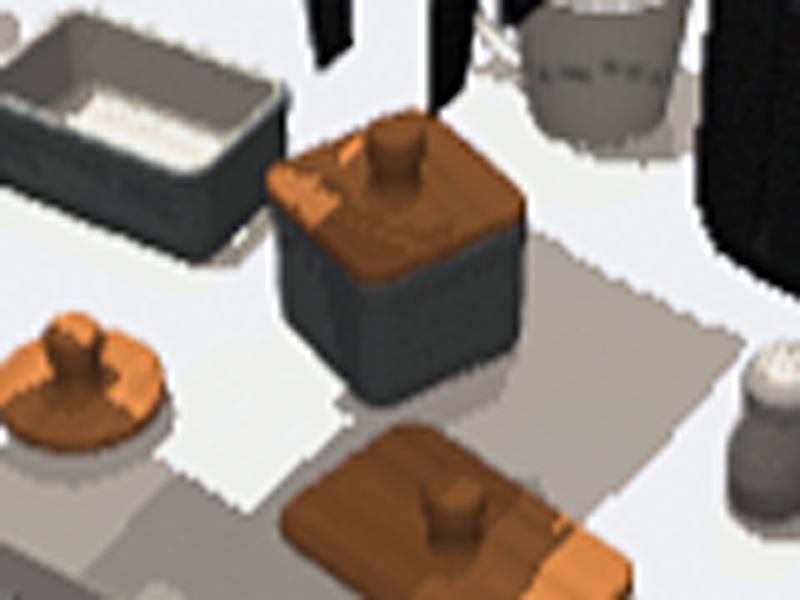

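The square lid is flush on its jar. Next is the oblong lid.

Request:
{"method": "arm_command", "body": {"steps": [0, 0, 15, 0, -10, -8, 20, 0, -32, -28, 20, 0, -58, -54, 15, 0, -82, -78, 0, 0, -102, -97, -20, 0, -111, -105, -40, 0, -112, -106, -60, 0]}}

```text
clock: 16.03
position: [0.433, -0.0975, 0.2761]
ee_rot: [0.001, 1.0, -0.0, 0.0]
force: [0.4, -0.2, 0.8]
opening: 0.0525
```

Request:
{"method": "arm_command", "body": {"steps": [0, 0, -15, 0, 0, 0, -30, 0, 0, 0, -44, 0, 0, 0, -54, 0, 0, 0, -59, 0, 0, 0, -61, 0, 0, 0, -61, 0, 0, 0, -61, 0]}}

```text
clock: 16.7
position: [0.4354, -0.0962, 0.2157]
ee_rot: [0.0, 1.0, -0.0, 0.0]
force: [0.4, 0.2, 0.7]
opening: 0.0521
```

```bash
python3 look.py scene 270 390 195 285 s10
```

```text
16.7 [ 0.43538169 -0.09618039  0.21572005] [0.36994774 0.22196875 0.72545229] 0.05213013528365283
```

View pics/s10.png

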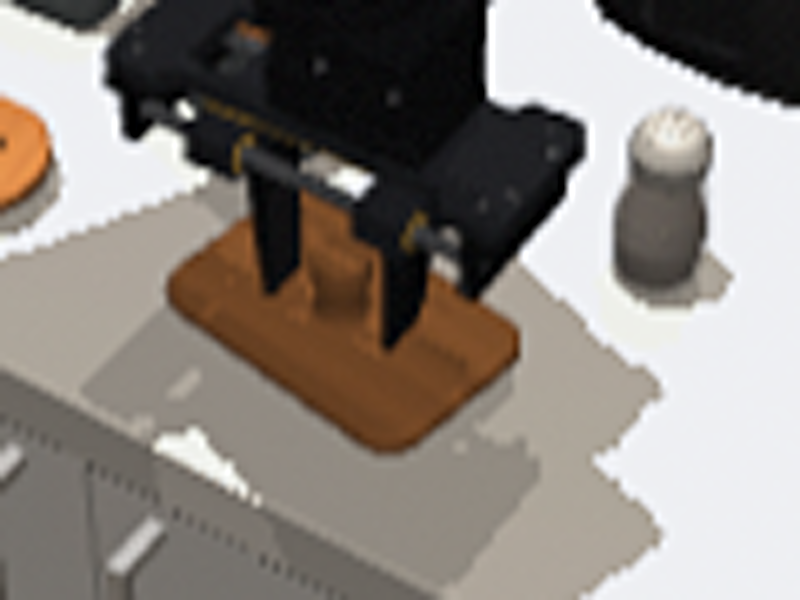

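The fingers straddle the oblong lid's knob. Grip, lift and carry with a +0.205 rad turn.

Request:
{"method": "arm_command", "body": {"steps": [0, 0, 0, 0, 0, 0, 0, 0, 0, 0, 0, 0, 0, 0, 0, 0, 0, 0, 0, 0, 0, 0, 0, 0, 0, 0, 0, 0, 0, 0, 0, 0], "gripper": 0.1}}

```text
clock: 17.42
position: [0.4355, -0.096, 0.2154]
ee_rot: [0.0, 1.0, 0.0, 0.0]
force: [-1.7, 1.0, 4.5]
opening: 0.0255
```

Request:
{"method": "arm_command", "body": {"steps": [0, 0, 3, 0, 0, 0, 12, 0, 0, 0, 35, 0, 0, 0, 65, 0, 0, 10, 95, 0.02, 0, 35, 122, 0.05, 0, 70, 134, 0.1, 0, 108, 135, 0.15]}}

```text
clock: 18.08
position: [0.4353, 0.0125, 0.3535]
ee_rot: [-0.075, 0.997, -0.0, 0.003]
force: [0.1, -0.5, -1.5]
opening: 0.0256
```

Request:
{"method": "arm_command", "body": {"steps": [5, 38, 0, 0.03, 18, 74, 0, 0.05, 38, 106, 0, 0.055, 64, 132, 0, 0.055, 90, 150, 0, 0.055, 114, 161, 0, 0.055, 129, 164.5, 0, 0.055, 133.5, 165, 0, 0.055]}}

```text
clock: 18.75
position: [0.5704, 0.1778, 0.3504]
ee_rot: [-0.102, 0.995, 0.0, 0.0]
force: [-1.0, -0.9, -1.4]
opening: 0.0253
```

Request:
{"method": "arm_command", "body": {"steps": [0, 0, 0, 0, 0, 0, -10, 0, 0, 0, -22, 0, 0, 0, -35, 0, 0, 0, -47, 0, 0, 0, -57, 0, 0, 0, -62, 0, 0, 0, -62, 0]}}

```text
clock: 19.42
position: [0.5684, 0.1766, 0.2872]
ee_rot: [-0.102, 0.995, -0.0, -0.001]
force: [-0.1, -0.4, -1.5]
opening: 0.0255
```

```bash
python3 look.py scene 233 313 140 200 s11
```

```text
19.4167 [0.56841789 0.17660169 0.28722724] [-0.05232228 -0.38305444 -1.53183831] 0.025531369247039595
```

View pics/s11.png

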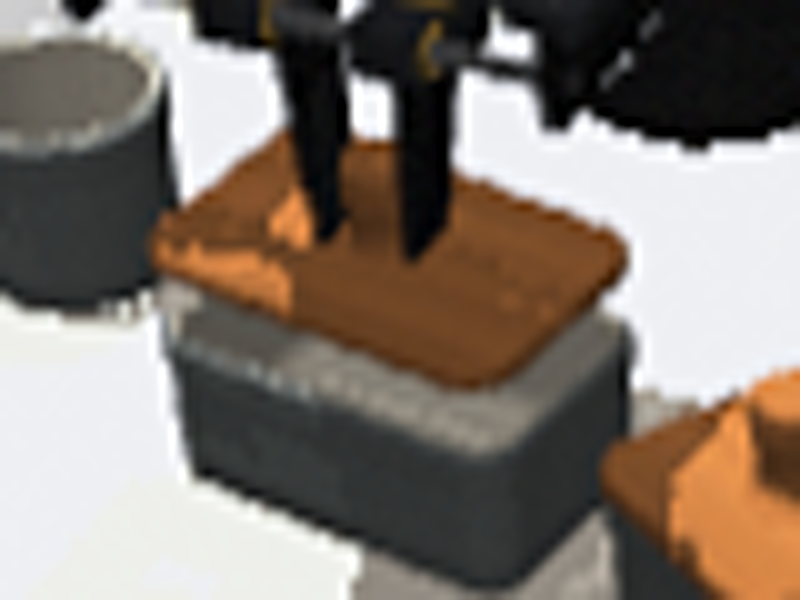

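```bash
python3 drop.py .568 .177 .0838 .060 10 13 65 10 70 4 73
```

```text
px/zoom shift for pure drop [ 5.93214205 61.23143562] per mm x [ 1.98656038 -1.59897927] y [-2.48934629 -1.05347317]
move lid by mm [-0.3 -3.1]
move lid by mm [-2.9 -3.9]
move lid by mm [-5.2 -3.3]
```

The lid needs about −2.5 mm in x, −3 mm in y and roughly −0.025 rad.

Request:
{"method": "arm_command", "body": {"steps": [-1.2, -1.5, 0, -0.012, -2.5, -3, 0, -0.025, -2.5, -3, -2, -0.025, -2.5, -3, -6, -0.025, -2.5, -3, -10, -0.025, -2.5, -3, -13, -0.025, -2.5, -3, -14, -0.025, -2.5, -3, -14, -0.025]}}

```text
clock: 20.13
position: [0.5665, 0.1739, 0.2738]
ee_rot: [-0.089, 0.996, 0.0, -0.0]
force: [0.1, -0.9, 0.0]
opening: 0.026
```

```bash
python3 look.py scene 233 313 140 200 s12
```

```text
20.1333 [0.56646098 0.17392664 0.2737624 ] [ 0.10011173 -0.86576062  0.02072779] 0.025952235231502432
```

View pics/s12.png

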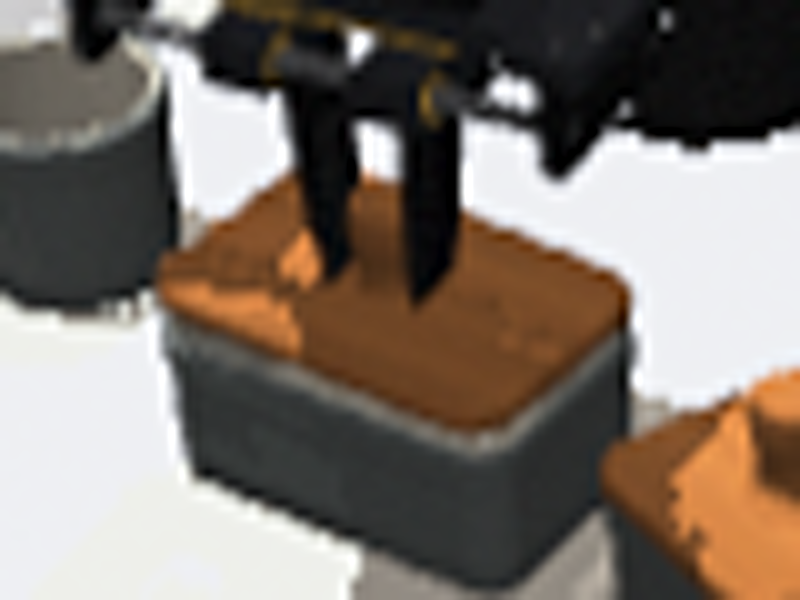

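Well aligned with an even strip of rim visible. Seat it with a 1 mm nudge in −y.

Request:
{"method": "arm_command", "body": {"steps": [0, -1, -1, 0, 0, -1, -2.5, 0, 0, -1, -4, 0, 0, -1, -5.5, 0, 0, -1, -7, 0, 0, -1, -8.5, 0, 0, -1, -9.5, 0, 0, -1, -9.5, 0]}}

```text
clock: 20.85
position: [0.5665, 0.1729, 0.2645]
ee_rot: [-0.089, 0.996, 0.0, -0.0]
force: [-0.8, 0.5, -1.1]
opening: 0.0256
```

Request:
{"method": "arm_command", "body": {"steps": [0, 0, -0.5, 0, 0, 0, -1, 0, 0, 0, -1.2, 0, 0, 0, -1.4, 0, 0, 0, -1.6, 0, 0, 0, -1.8, 0, 0, 0, -2, 0, 0, 0, -2, 0]}}

```text
clock: 21.52
position: [0.5665, 0.173, 0.2634]
ee_rot: [-0.09, 0.996, 0.0, 0.0]
force: [-1.3, 1.3, 7.3]
opening: 0.0255
```

Contact at 0.2634 m, exactly the expected height. Release.

Request:
{"method": "arm_command", "body": {"steps": [0, 0, 0.8, 0, 0, 0, 1, 0, 0, 0, 1, 0, 0, 0, 1, 0, 0, 0, 3, 0, 0, 0, 12, 0, 0, 0, 32, 0, 0, 0, 60, 0], "gripper": 0.55}}

```text
clock: 22.18
position: [0.5663, 0.1728, 0.3224]
ee_rot: [-0.089, 0.996, -0.0, -0.002]
force: [-0.3, 0.6, 0.9]
opening: 0.0525
```

```bash
python3 look.py scene 213 333 140 230 s13
```

```text
22.1833 [0.5662611  0.17284197 0.32239575] [-0.2541663   0.6256516   0.94943333] 0.05251422468280143
```

View pics/s13.png

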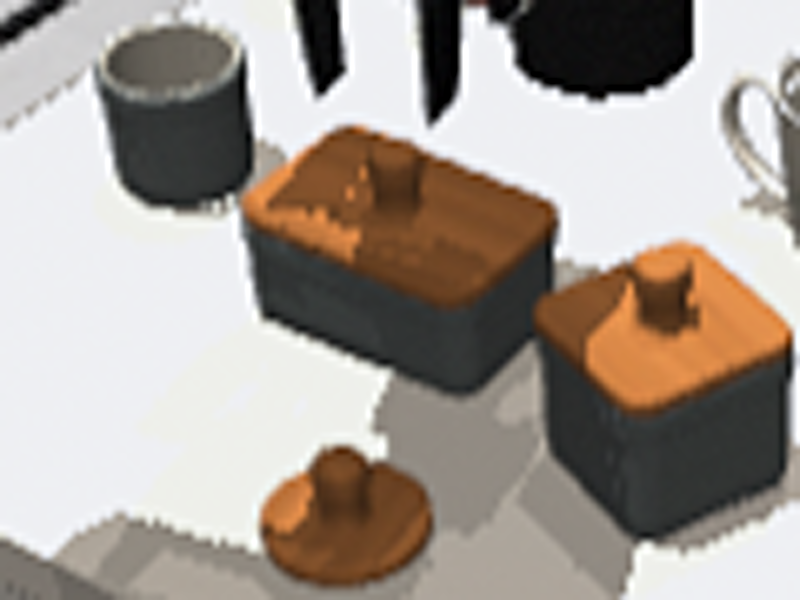

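The oblong lid is flush. Now the small lid.

Request:
{"method": "arm_command", "body": {"steps": [0, 0, 20, 0, -12, -6, 30, 0, -40, -22, 30, 0, -75, -42, 25, 0, -105, -59, 10, 0, -128, -72, -10, 0, -140, -78, -28, 0, -141, -79, -45, 0]}}

```text
clock: 22.9
position: [0.4232, 0.0931, 0.278]
ee_rot: [-0.089, 0.996, 0.0, -0.0]
force: [0.3, 0.4, -0.0]
opening: 0.0523
```

Request:
{"method": "arm_command", "body": {"steps": [0, 0, -15, 0, 0, 0, -30, 0, 0, 0, -44, 0, 0, 0, -54, 0, 0, 0, -60, 0, 0, 0, -62, 0, 0, 0, -62, 0, 0, 0, -62, 0]}}

```text
clock: 23.57
position: [0.4256, 0.094, 0.2163]
ee_rot: [-0.09, 0.996, 0.0, 0.0]
force: [0.2, -0.0, 0.6]
opening: 0.0522
```

```bash
python3 look.py scene 224 304 175 235 s14
```

```text
23.5667 [0.4256063  0.09396543 0.21627624] [ 0.1762949  -0.01967513  0.56028331] 0.05224144989464788
```

View pics/s14.png

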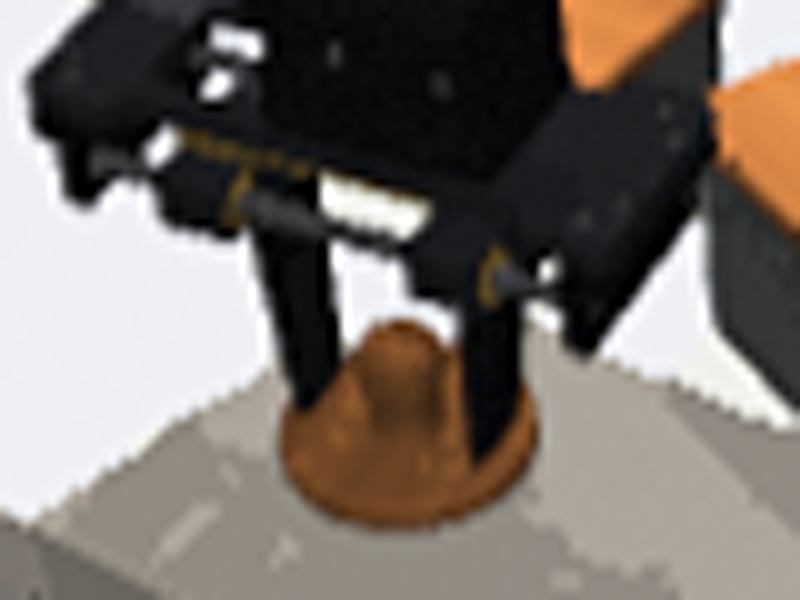

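The fingers straddle the small lid's knob at (405,380). Grip and carry.

Request:
{"method": "arm_command", "body": {"steps": [0, 0, -0.5, 0, 0, 0, -0.5, 0, 0, 0, -0.5, 0, 0, 0, -0.5, 0, 0, 0, -0.5, 0, 0, 0, -0.5, 0, 0, 0, -0.5, 0, 0, 0, -0.5, 0], "gripper": 0.1}}

```text
clock: 24.28
position: [0.4255, 0.0939, 0.2154]
ee_rot: [-0.089, 0.996, 0.0, 0.0]
force: [0.5, 0.3, 3.7]
opening: 0.0259
```

Request:
{"method": "arm_command", "body": {"steps": [0, 0, 3, 0, 0, 0, 12, 0, 0, 0, 35, 0, 0, 0, 65, 0, 0, 15, 95, 0, 5, 40, 120, 0, 15, 72, 132, 0, 33, 105, 135, 0]}}

```text
clock: 24.95
position: [0.4576, 0.1999, 0.3539]
ee_rot: [-0.089, 0.996, 0.0, 0.002]
force: [1.2, -1.2, -0.5]
opening: 0.0255
```

Request:
{"method": "arm_command", "body": {"steps": [24, 30, 0, 0, 48, 60, 0, 0, 72, 88, 0, 0, 95, 110, 0, 0, 115, 127, 0, 0, 130, 139, 0, 0, 137, 144, 0, 0, 138, 144.5, 0, 0]}}

```text
clock: 25.62
position: [0.5969, 0.3439, 0.3502]
ee_rot: [-0.09, 0.996, -0.0, -0.0]
force: [0.2, -0.2, -1.5]
opening: 0.0253
```

Request:
{"method": "arm_command", "body": {"steps": [0, 0, 0, 0, 0, 0, -10, 0, 0, 0, -20, 0, 0, 0, -30, 0, 0, 0, -40, 0, 0, 0, -47, 0, 0, 0, -50, 0, 0, 0, -50, 0]}}

```text
clock: 26.28
position: [0.5964, 0.3433, 0.2991]
ee_rot: [-0.089, 0.996, -0.0, -0.001]
force: [0.5, 0.8, 0.3]
opening: 0.0259
```

```bash
python3 look.py scene 199 279 120 180 s15
```

```text
26.2833 [0.59640918 0.34334444 0.29910153] [0.51412141 0.77736297 0.33369762] 0.025897552735373613
```

View pics/s15.png

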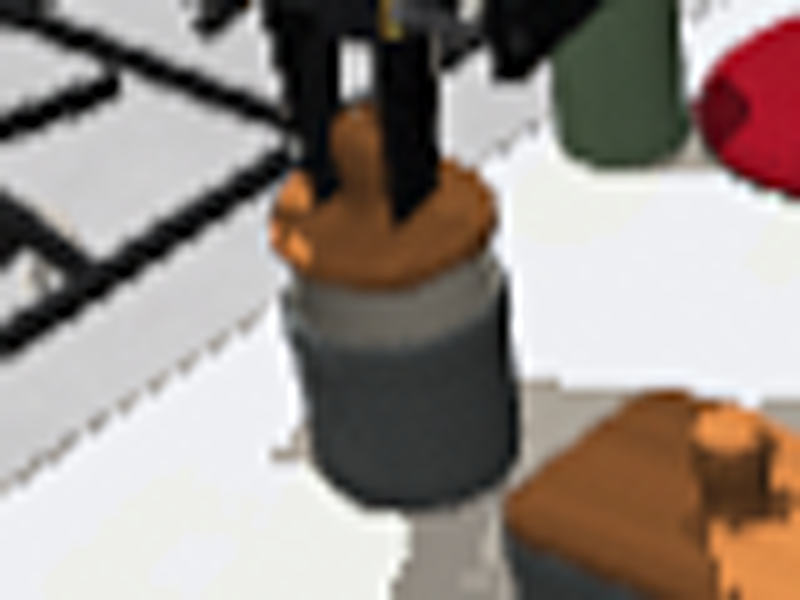

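```bash
python3 drop.py .597 .344 .0957 .072 10 11 61 11 58
```

```text
px/zoom shift for pure drop [ 9.35833808 60.03694784] per mm x [ 2.02330262 -1.39900253] y [-2.24063965 -0.91952315]
move lid by mm [-0.1 -0.8]
move lid by mm [1.2 0.4]
```

Concentric to about 1 mm. Lower part-way and check again.

Request:
{"method": "arm_command", "body": {"steps": [0, -0.5, -2, 0, 0, -0.5, -5, 0, 0, -0.5, -8, 0, 0, -0.5, -11, 0, 0, -0.5, -13, 0, 0, -0.5, -14, 0, 0, -0.5, -14, 0, 0, -0.5, -14, 0]}}

```text
clock: 27.0
position: [0.5965, 0.343, 0.2862]
ee_rot: [-0.09, 0.996, 0.0, -0.0]
force: [-0.4, -0.4, -0.1]
opening: 0.0258
```

```bash
python3 look.py scene 199 279 120 180 s16
```

```text
27.0 [0.59647804 0.34295738 0.28624532] [-0.43730059 -0.39740694 -0.14403135] 0.025780101978202383
```

View pics/s16.png

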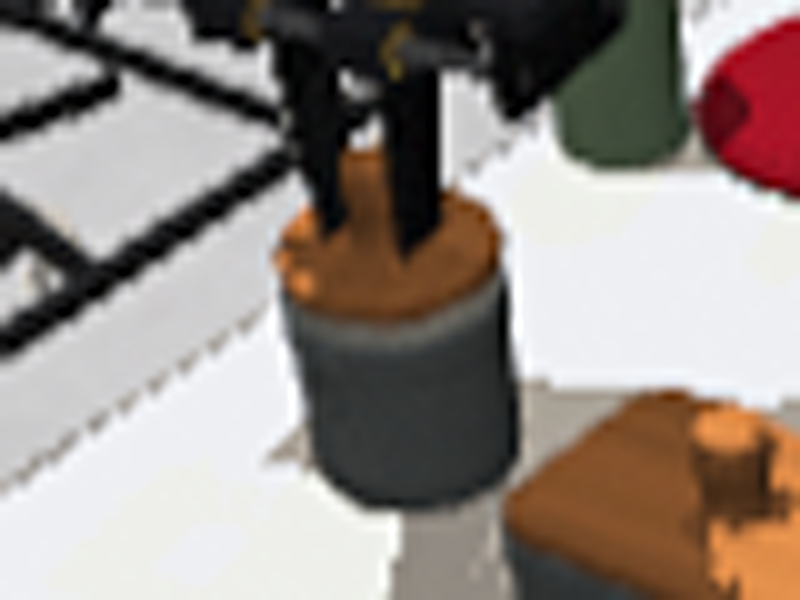

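The lid spans 277–502 and the rim about 285–510, leaving about 1 mm of error. I'll nudge it and seat it.

Request:
{"method": "arm_command", "body": {"steps": [0.5, -1, -1, 0, 0.5, -1, -2.5, 0, 0.5, -1, -4, 0, 0.5, -1, -5.5, 0, 0.5, -1, -7, 0, 0.5, -1, -8.5, 0, 0.5, -1, -9.5, 0, 0.5, -1, -9.5, 0]}}

```text
clock: 27.72
position: [0.597, 0.3419, 0.2765]
ee_rot: [-0.089, 0.996, 0.0, -0.0]
force: [-0.1, 0.3, -1.0]
opening: 0.0253
```

Request:
{"method": "arm_command", "body": {"steps": [0, 0, -0.5, 0, 0, 0, -1, 0, 0, 0, -1.2, 0, 0, 0, -1.4, 0, 0, 0, -1.6, 0, 0, 0, -1.8, 0, 0, 0, -2, 0, 0, 0, -2, 0]}}

```text
clock: 28.38
position: [0.597, 0.342, 0.2754]
ee_rot: [-0.089, 0.996, 0.0, 0.0]
force: [-0.5, 0.9, 5.7]
opening: 0.0256
```

Contact at 0.2754 m, as expected. Release, rise, and back away to clear the view.

Request:
{"method": "arm_command", "body": {"steps": [0, 0, 0.6, 0, 0, 0, 0.8, 0, 0, 0, 0.8, 0, 0, 0, 0.8, 0, 0, 0, 3, 0, 0, 0, 12, 0, 0, 0, 32, 0, 0, 0, 65, 0], "gripper": 0.55}}

```text
clock: 29.05
position: [0.5967, 0.3417, 0.3383]
ee_rot: [-0.089, 0.996, -0.001, -0.002]
force: [1.0, 0.6, -0.1]
opening: 0.0524
```

Request:
{"method": "arm_command", "body": {"steps": [0, 0, 20, 0, -15, 5, 40, 0, -45, 20, 55, 0, -75, 40, 60, 0, -105, 65, 60, 0, -135, 90, 60, 0, -160, 112, 60, 0, -170, 120, 60, 0]}}

```text
clock: 29.72
position: [0.4239, 0.464, 0.4009]
ee_rot: [-0.091, 0.996, 0.001, 0.0]
force: [0.3, 0.6, -0.4]
opening: 0.0519
```

Request:
{"method": "arm_command", "body": {"steps": [-10, 10, 0, 0, -30, 25, 0, 0, -55, 45, 0, 0, -80, 65, 0, 0, -105, 82, 0, 0, -120, 92, 0, 0, -130, 98, 0, 0, -130, 98, 0, 0]}}

```text
clock: 30.38
position: [0.296, 0.5606, 0.3999]
ee_rot: [-0.09, 0.996, 0.0, 0.0]
force: [0.1, -0.1, 0.5]
opening: 0.0524
```

```bash
python3 look.py scene 195 465 130 295 s17;python3 look.py top 190 470 140 280 t17
```

```text
30.3833 [0.29598275 0.56063214 0.39993414] [ 0.06595886 -0.12410993  0.46744235] 0.05239494629982534
30.4333 [0.29704405 0.56000088 0.39987965] [-0.21544097 -0.43516601  0.19508249] 0.05226057475096742
```

View pics/s17.png

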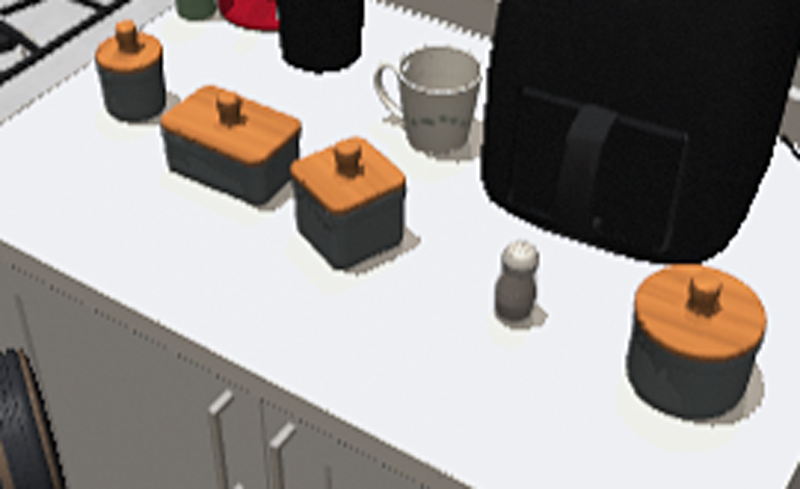

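View pics/t17.png

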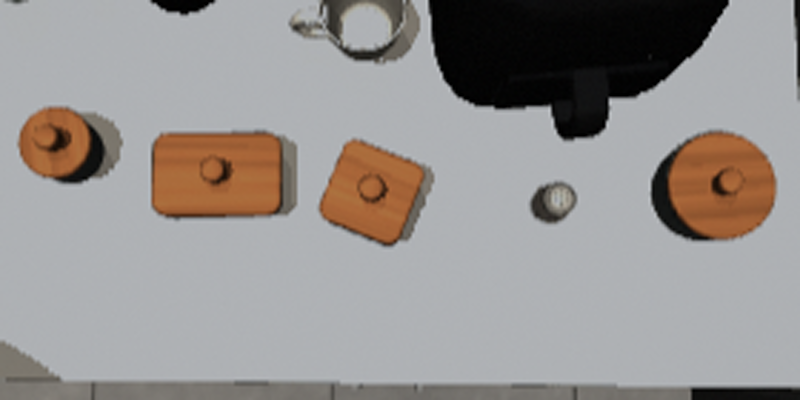

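All four lids are on and flush in both views. As a last check I'll measure lid centre against the original jar centre in the top view, check for plate tilt from the two-view height, and look for any movement of the jar feet, mug or shaker.

```bash
python3 - <<'E'
from h import *
def lids(f):
    h=cv2.cvtColor(cv2.imread(f),cv2.COLOR_BGR2HSV);m=cv2.inRange(h,(5,110,60),(20,255,255));cs,_=cv2.findContours(m,cv2.RETR_EXTERNAL,cv2.CHAIN_APPROX_NONE)
    return [c[:,0].astype(float) for c in cs if cv2.contourArea(c)>100]
t,s=lids("pics/t17_full.png"),lids("pics/s17_full.png")
near=lambda L,a:min(L,key=lambda p:np.hypot(*(p.mean(0)-a)))
for k,a,b,z,j in(("big",(441,205),(430,233),.092,(560.2,-349.4)),("small",(209,190),(239,146),.082,(598.7,345.4)),("oblong",(266,200),(273,172),.07,(570.3,176.3)),("square",(320,207),(313,188),.088,(551.9,10.3))):
    fit=circ if k in("big","small") else (lambda P,y={"oblong":.03,"square":-.37}[k]:rect(P,y))
    pt,ps=near(t,a),near(s,b);x,r=fit(T.cast(pt,z));print(k,np.round(x*1000,1),"rms",round(r*1e3,1),"minus jar",np.round(x[:2]*1000-j,1),"z2view",height(pt,ps,fit)[0],"nom",z)
for n,m in(("top","t17"),("scene","s17")):
    a=cv2.imread(f"pics/{n}0.png",0);b=cv2.imread(f"pics/{m}_full.png",0)
    R={"top":dict(mug=(288,125,340,165),shaker=(372,198,396,222)),"scene":dict(mug=(318,140,360,186),shaker=(357,206,382,242),bigfoot=(405,256,455,275),sqfoot=(293,206,335,222),obfoot=(248,186,285,200),smfoot=(226,160,252,174))}[n]
    for k,(u0,v0,u1,v1) in R.items():
        A,B=a[v0:v1,u0:u1].astype(np.float32),b[v0:v1,u0:u1].astype(np.float32);print(n,k,"px shift",np.round(cv2.phaseCorrelate(A,B)[0],2),"meandiff",np.abs(A-B).mean().round(1))
E
```

```text
big [ 557.6 -350.1   53.7] rms 1.0 minus jar [-2.6 -0.7] z2view 0.08600000000000001 nom 0.092
small [597.4 340.7  35.9] rms 0.9 minus jar [-1.3 -4.7] z2view 0.076 nom 0.082
oblong [566.7 172.3  18.8  41.7  66.5] rms 1.3 minus jar [-3.6 -4. ] z2view 0.064 nom 0.07
square [ 547.6    9.6 -374.2   42.9   42.7] rms 1.1 minus jar [-4.3 -0.7] z2view 0.082 nom 0.088
top mug px shift [-0.01 -0.03] meandiff 1.2
top shaker px shift [-0.01  0.04] meandiff 1.2
scene mug px shift [0.59 0.  ] meandiff 2.0
scene shaker px shift [0.51 0.  ] meandiff 0.3
scene bigfoot px shift [0.09 0.28] meandiff 3.1
scene sqfoot px shift [0.37 0.07] meandiff 3.1
scene obfoot px shift [-0.08  0.65] meandiff 1.4
scene smfoot px shift [0.37 0.7 ] meandiff 4.5
```

The heights carry the same −6 mm two-view bias as at the start, so all plates are at rim height. I'll check jar feet movement more sharply.

```bash
python3 - <<'E'
import cv2,numpy as np
a=cv2.imread("pics/scene0.png");b=cv2.imread("pics/s17_full.png")
ga,gb=[cv2.cvtColor(x,cv2.COLOR_BGR2GRAY).astype(float) for x in(a,b)]
def edge(line,th=110):
    d=np.where((line[:-1]<th)!=(line[1:]<th))[0];return [round(i+(line[i]-th)/(line[i]-line[i+1]),2) for i in d]
for k,rows,u0,u1 in(("small",(158,162,165),222,256),("oblong",(183,186),240,262),("square",(200,206,210),288,336),("big",(254,258,262),400,456)):
    for v in rows: print(k,"row",v,edge(ga[v,u0:u1]),edge(gb[v,u0:u1]))
for k,cols,v0,v1 in(("small",(235,240,244),150,180),("oblong",(258,270,280),178,205),("square",(300,313,322),195,225),("big",(418,428,438),250,280)):
    for u in cols: print(k,"col",u,edge(ga[v0:v1,u]),edge(gb[v0:v1,u]))
E
```

```text
small row 158 [np.float64(6.85), np.float64(28.19)] [np.float64(6.84), np.float64(28.2)]
small row 162 [np.float64(7.69), np.float64(28.68)] [np.float64(7.69), np.float64(28.68)]
small row 165 [np.float64(8.3), np.float64(28.57)] [np.float64(8.32), np.float64(28.56)]
oblong row 183 [np.float64(10.91)] [np.float64(10.91)]
oblong row 186 [np.float64(11.76)] [np.float64(11.76)]
square row 200 [np.float64(6.57), np.float64(16.41), np.float64(28.03), np.float64(42.71)] [np.float64(6.57), np.float64(18.69), np.float64(22.54), np.float64(42.71)]
square row 206 [np.float64(6.99), np.float64(42.82)] [np.float64(6.99), np.float64(42.81)]
square row 210 [np.float64(9.71), np.float64(42.52)] [np.float64(9.71), np.float64(42.52)]
big row 254 [np.float64(6.29), np.float64(48.6)] [np.float64(6.3), np.float64(48.59)]
big row 258 [np.float64(6.93), np.float64(47.5)] [np.float64(6.94), np.float64(47.5)]
big row 262 [np.float64(9.01), np.float64(46.12)] [np.float64(9.03), np.float64(46.11)]
small col 235 [np.float64(3.75), np.float64(4.08), np.float64(20.29)] [np.float64(2.88), np.float64(20.29)]
small
[... 207 characters left out ...]
]
oblong col 258 [np.float64(11.48)] [np.float64(11.48)]
oblong col 270 [np.float64(4.27), np.float64(16.47)] [np.float64(2.48), np.float64(16.47)]
oblong col 280 [np.float64(7.75), np.float64(20.47)] [np.float64(5.95), np.float64(21.0)]
square col 300 [np.float64(0.93), np.float64(17.46)] [np.float64(17.45)]
square col 313 [np.float64(1.0), np.float64(6.58), np.float64(24.47)] [np.float64(4.13), np.float64(25.26)]
square col 322 [np.float64(0.23), np.float64(2.59), np.float64(19.97)] [np.float64(20.81)]
big col 418 [np.float64(18.47)] [np.float64(18.47)]
big col 428 [np.float64(1.05), np.float64(21.35)] [np.float64(21.33)]
big col 438 [np.float64(1.64), np.float64(20.2)] [np.float64(20.21)]
```

The side and foot outlines of the jars match to within 0.02 px. A few foot columns differ by up to 0.9 px where the shadow on the worktop changed. The jars have not moved, so I'll hand in.

```bash
python3 -c "
from cell import job;print(job.close_job())"
```

```text
the job is handed in; nothing more can be done
None
```

All four lids are on their jars and fully home, and the job was handed in at about 30 s of the 102 s allowed. I set down the big, square, oblong and small lids in that order. Each was lowered under control until it touched, with 6–10 N of contact force.

**Seating:** Each touched within 1 mm of the height expected for a lid fully home. The final pictures from both cameras show all four plates flat and flush with their rims.

**Nothing disturbed:**
- **Jars:** the side outlines match the first picture to within 0.02 px. A few foot columns differ by 0.5–0.9 px, where I think only the shadow changed.
- **Mug and shaker:** the top view shows under 0.05 px of shift. The scene view gave 0.5–0.6 px for both, with almost no difference in brightness, so I treated that as noise.

**Checks that disagreed:**
- **Camera offset:** the two cameras differed by 3–6 mm, so I trimmed each lid against its rim in the scene view just before lowering it.
- **Heights:** the two-view heights read 6 mm low for the lids, before and after. The jar rims read 2–4 mm low.
- **Lid centres:** in the top view they lie 3–5 mm from the rim centres I first picked by hand. That is up to 2 mm more than the 3.5 mm play allows. I put this down to the hand-picked points, since the lids reached full depth and the jars did not move.

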